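# Refit the mill stage controller

## Robot

A 6-joint arm with a two-finger parallel gripper is mounted at the origin on the work surface. World frame = base frame: x ahead of the robot, y to its left, z up, the work surface at z = 0. Lengths are in mm, angles in rad, forces in N, time in s.
With the tool pointing down it reaches from about 350 to 775 mm from the base axis. Payload 7.3 kg.
Tool frame: the origin (TCP) lies midway between the tips of the shut fingers; the grasp point (between the pads) lies 19 mm behind it; x points along the fingers, y is the direction in which the jaws open and shut, and the axes are right-handed (so a half turn about x gives the same grasp; the last joint's range is limited). The gripper opens to 92 mm and grips with 3 to 60 N. Pads are 19 mm wide; open, the fingers measure 130 mm over their backs; the gripper's body (75 mm by 190 mm) begins 47 mm behind the grasp point.
Start: joints at [-1.288, 0.342, 1.524, -0, 1.275, -0.146], TCP at [218.308, -477.479, 226.741] pointing down, gripper open.
Joint ranges: [-2.53, 2.53], [-0.77, 2.02], [0.04, 2.7], [-1, 4.14], [0.28, 2.66], [-3.11, 3.11]. Speed limits (rad/s): [2.57, 2.57, 3.14, 3.14, 3.14, 3.14].

## Interface

Orientations are given as [roll, pitch, yaw] about the fixed x, y, z axes, in that order (R = Rz(yaw) Ry(pitch) Rx(roll)).
In Python, from plant import bot gives the robot as it stands. The module is installed in compiled form; this text tells all that it offers.
- The arm moves only by the shell command python3 -m handwheel 'ROWS' [OPENING]. ROWS is JSON, a list that holds one entry, the list of rows, each a list of 4 numbers: the shift along the tool's x, y, z in cm, then the turn about the tool's x in rad. A call has 1 to 8 rows; each row shifts and turns the commanded pose from where the row before left it, along the tool's axes as they then stand; what a row does not reach is not made up. A row lasts 1/12 s, in which the tool goes at most 41.7 mm and 7.16 degrees, less where a joint would pass 70% of its speed; a pose out of reach is approached as far as the arm can. A call is refused whole if a number of a shift passes 4.17 or a number of a turn 0.125, either way. A call with a gripper value outside its range is refused whole. OPENING is the opening, from 0 (shut) to 1 (fully open), set as the call begins (- or left out, the last holds). The fingers move at their own pace and stop on an object; the grip force is fixed at half the most. Time passes only in rows, so rows that do not move let the fingers close. It gives the time, the measured TCP pose, the force and the opening at its end, in the units of the state.
- bot.get_obs(): the state, without advancing time (a new reading comes with each control period).
- bot.capture(name): name is "scene" or "top" or "wrist"; returns (picture, depth): 384x512x3 uint8, red, green, blue; 384x512 float32, mm along the optical axis (not along the pixel's ray), 0 where there is no reading.
- bot.camera_model(name): a dict with "fx", "fy", "cx", "cy" (pixels), "dist_coeffs" ([k1, k2, p1, p2, k3] as OpenCV has them; the pictures are not rectified), "position" and "rotation" of the camera in the world. Camera axes: x right, y down, z forward; pixel columns grow to the right and rows downward; lengths in mm; the calibration is good to about 2 mm. A picture is of the moment at which its call begins: read the wrist's pose just before it. camera_model takes no time and is no camera call; for the wrist camera it gives the pose at the moment of the call.
- bot.close_job(): hands the job in, once; it reports no verdict.
Trained networks look in the newest picture that a camera, given by its name, has taken for a name from the list of things; names that differ only in an ending like _2 or _b are one class to them, and where a whole thing is asked for, a point or a joint stands for the part that bears it (a point fixed in the world has none). Each returns a list of dicts, best first, with "conf" (0 to 1); they miss things now and then, are a little off and sometimes report something else, mostly with a low value. They report only what shows in the picture. A call takes as long as a camera call.
- bot.find_in(camera, label): "bbox" ([left, top, width, height] in pixels, round what is visible of it).
- bot.spot_point(camera, label): "point" ([column, row] in pixels: a listed point, or the origin of a listed thing).
The state is a dict: "time": time; "joint_positions": joint angles; "dq": joint speeds; "tau": joint torques, N m; "tool_pos": TCP position; "tcp_rot": TCP orientation; "contact_force": force on the tool from outside, world axes, zero at the start; "moment": the same for the moment, N m; "grip_width": finger opening in mm.
Only numpy, scipy, OpenCV 4.12 (cv2) and the standard library are available. Lean on these libraries where they do the work, as an engineer would, in place of code of your own. Each camera call takes 0.05 s, during which the arm holds its last target.

## Task

Put the mill's stage controller back together: lay both orange battery blocks flat in its compartment and slide the cover fully shut over them, and push every control knob that lies on the bench onto the D-shaft standing on the disc of its own colour, turned to match the flat, until it snaps fully home against the top. The order is yours; leave the vial rack and the blue dust blower where they stand.

Things in the scene. Friction and masses are not known exactly. Their poses are not given: they have to be found in the camera images.
- console: stage controller, fixed white box 190 (x) x 290 (y) x 60 mm high; origin at the centre of its underside, z up. Three shafts stand on its flat top along the rear (+x) half; in front (-x) at the right (-y) an open battery compartment, 64 (x) x 130 (y) mm inside, 28 mm deep, 10 mm walls; a flat cover slides along the front half
- bay (a point): centre of the compartment's floor, 32 mm above the bench; its axes are the console's (x across the 64 mm, y along the 130 mm)
- cover (a joint): slide of the flat grey cover (78 x 136 x 4 mm, upper face 5 mm above the console's top) along the console's y: 0 = fully shut over the compartment, 0.135 m = fully open (towards the console's +y). Starts partly or fully open; about 1.5 N of friction; stays where it is left
- cover_ridge (a point): centre of the top of the cover's black grip ridge, which stands up in the middle of the cover: 44 mm (console x) by 10 mm thick (console y), 20 mm high; it moves with the cover
- shaft_blue: steel D-shaft upright on the console's top amid a 60 mm blue disc; does not turn. 16 mm diameter, 18 mm tall, 2 mm bevel, flat 4.5 mm from the axis; origin on the axis at the console's top face, z up, x towards the flat (as is a black tick on the disc). Two spring balls 8 mm up its +y and -y sides hold a loosely laid knob 7 to 10 mm up until a push of about 5 to 10 N snaps it home
- shaft_yellow: steel D-shaft upright on the console's top amid a 60 mm yellow disc; does not turn. 16 mm diameter, 18 mm tall, 2 mm bevel, flat 4.5 mm from the axis; origin on the axis at the console's top face, z up, x towards the flat (as is a black tick on the disc). Two spring balls 8 mm up its +y and -y sides hold a loosely laid knob 7 to 10 mm up until a push of about 5 to 10 N snaps it home
- shaft_red: steel D-shaft upright on the console's top amid a 60 mm red disc; does not turn. 16 mm diameter, 18 mm tall, 2 mm bevel, flat 4.5 mm from the axis; origin on the axis at the console's top face, z up, x towards the flat (as is a black tick on the disc). Two spring balls 8 mm up its +y and -y sides hold a loosely laid knob 7 to 10 mm up until a push of about 5 to 10 N snaps it home
- knob_blue: loose knob, 60 g, may be absent (None); upright at the start. Black round skirt 43 mm wide, 22 mm high; on it a blue grip bar 43 mm (x) by 12 mm (y), 22 mm high. Origin at the underside's centre, z up; D bore from below, 19.5 mm deep, 1 mm clearance, bevelled mouth, its flat towards x (white line on the bar's top from middle to +x end). Home: origin and x axis on the shaft's
- knob_yellow: loose knob, 60 g, may be absent (None); upright at the start. Black round skirt 43 mm wide, 22 mm high; on it a yellow grip bar 43 mm (x) by 12 mm (y), 22 mm high. Origin at the underside's centre, z up; D bore from below, 19.5 mm deep, 1 mm clearance, bevelled mouth, its flat towards x (white line on the bar's top from middle to +x end). Home: origin and x axis on the shaft's
- knob_red: loose knob, 60 g, may be absent (None); upright at the start. Black round skirt 43 mm wide, 22 mm high; on it a red grip bar 43 mm (x) by 12 mm (y), 22 mm high. Origin at the underside's centre, z up; D bore from below, 19.5 mm deep, 1 mm clearance, bevelled mouth, its flat towards x (white line on the bar's top from middle to +x end). Home: origin and x axis on the shaft's
- cell1: orange battery block with a black end, 44 x 20 x 20 mm, 45 g; origin at its middle, x along its length
- cell2: orange battery block with a black end, 44 x 20 x 20 mm, 45 g; origin at its middle, x along its length
- vial_rack: bystander: white rack of small vials, 60 x 110 mm, 47 mm high; origin at the centre of its underside
- blower: bystander: blue rubber dust blower, 60 mm wide, 90 mm high; origin at the centre of its underside

How it is judged:
By the outcome, as a careful person would: the job done as asked, in the order asked, and still so for the second after the job is handed in, with the robot touching nothing.
Of knob_blue, knob_yellow, knob_red only 2 to 3 are there at a start; the rules pass over those that are not, and their reading is None.
At some moment in a run one of knob_blue, knob_yellow, knob_red, cell1, cell2 may be knocked a few centimetres aside while the robot is not near it.
It also fails if it takes over 210 s, if anything falls off the work surface, if the arm or the gripper's body presses on something with over 40 N, if the wrist force passes 120 N, or if a joint passes its speed limit or range.

## Working session

There is one attempt and no reset: what is moved stays moved. The work goes in short steps, Python scripts to look and compute and a shell command to move; the robot and the scene stay as the last step left them, time stands still between calls to the robot, and variables do not carry over. Pictures are saved under pics/ and viewed, and the job is handed in when it is done.

```bash
mkdir -p pics; ls; python3 - <<'E'
from plant import bot
import cv2,numpy as np
o=bot.get_obs()
print({k:np.round(v,3).tolist() for k,v in o.items()})
ims=[]
for n in ["scene","top"]:
    p,d=bot.capture(n); cv2.imwrite(f"pics/{n}0.png",p[:,:,::-1]); np.save(f"{n}_d.npy",d)
    m=bot.camera_model(n); print(n,{k:np.round(v,3).tolist() for k,v in m.items()})
m=bot.camera_model("wrist"); print(n,{k:np.round(v,3).tolist() for k,v in m.items()})
for l in ["console","cover_ridge","bay","shaft_blue","shaft_yellow","shaft_red","knob_blue","knob_yellow","knob_red","cell1","vial_rack","blower"]:
    print(l,[(np.round(r["point"]).tolist(),round(r["conf"],2)) for r in bot.spot_point("top",l)])
E
```

```text
pics
{'time': 0.0, 'joint_positions': [-1.288, 0.343, 1.525, -0.0, 1.275, -0.146], 'dq': [-0.001, -0.001, 0.0, 0.001, -0.0, 0.0], 'tau': [-0.0, -43.124, -24.423, 0.072, 0.056, -0.0], 'tool_pos': [218.188, -477.07, 226.044], 'tcp_rot': [-1.709, 1.569, 1.861], 'contact_force': [-0.037, 0.016, -0.533], 'moment': [0.017, -0.066, -0.016], 'grip_width': 91.582}
scene {'fx': 381.919, 'fy': 381.919, 'cx': 251.265, 'cy': 187.916, 'dist_coeffs': [-0.005, 0.0, 0.0, 0.0, 0.0], 'position': [955.232, -659.928, 894.464], 'rotation': [-2.382, -0.016, 0.514]}
top {'fx': 367.499, 'fy': 367.499, 'cx': 251.857, 'cy': 190.898, 'dist_coeffs': [-0.024, 0.0, 0.0, 0.0, 0.0], 'position': [393.033, -24.851, 982.81], 'rotation': [-2.936, 0.002, -1.476]}
top {'fx': 302.427, 'fy': 302.427, 'cx': 252.955, 'cy': 189.181, 'dist_coeffs': [-0.065, 0.0, 0.0, 0.0, 0.0], 'position': [284.392, -446.672, 383.752], 'rotation': [2.87, 0.002, -1.142]}
console [([106.0, 210.0], 0.7)]
cover_ridge [([248.0, 207.0], 0.63)]
bay [([282.0, 213.0], 0.79), ([353.0, 260.0], 0.68)]
shaft_blue [([225.0, 169.0], 0.58), ([106.0, 210.0], 0.54)]
shaft_yellow [([261.0, 172.0], 0.71)]
shaft_red [([293.0, 171.0], 0.77), ([132.0, 138.0], 0.72)]
knob_blue []
knob_yellow [([368.0, 217.0], 0.56)]
knob_red [([140.0, 194.0], 0.52)]
cell1 [([353.0, 258.0], 0.63), ([255.0, 193.0], 0.42)]
vial_rack [([132.0, 136.0], 0.83)]
blower [([375.0, 177.0], 0.91)]
```

View pics/top0.png

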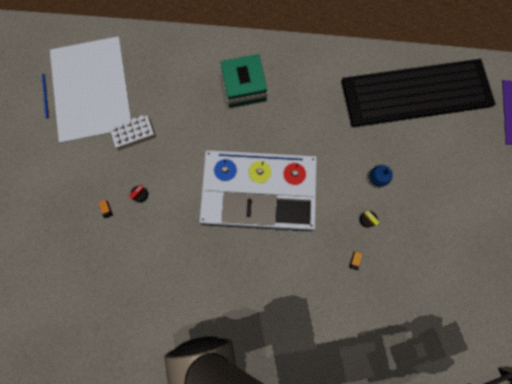

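View pics/scene0.png

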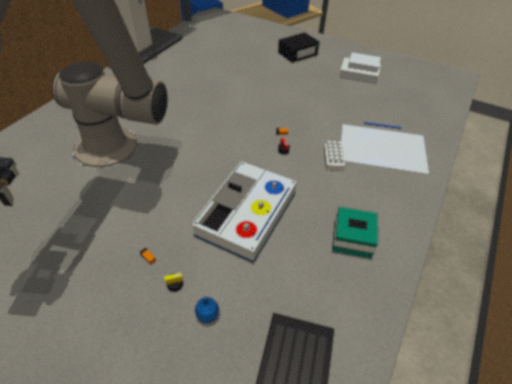

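```bash
cat > h.py <<'E'
from plant import bot
import cv2,numpy as np
from scipy.spatial.transform import Rotation as R
def rot(v): return R.from_euler('xyz',v).as_matrix()
def ray(m,px):
    K=np.array([[m['fx'],0,m['cx']],[0,m['fy'],m['cy']],[0,0,1]])
    p=cv2.undistortPoints(np.array([[px]],float),K,np.array(m['dist_coeffs'],float))[0,0]
    return np.array(m['position'],float),rot(m['rotation'])@np.array([p[0],p[1],1])
def onz(m,px,z):
    c,d=ray(m,px); return c+d*(z-c[2])/d[2]
def proj(m,P):
    Rw=rot(m['rotation']); K=np.array([[m['fx'],0,m['cx']],[0,m['fy'],m['cy']],[0,0,1]])
    P=(np.atleast_2d(P)-np.array(m['position']))@Rw
    q,_=cv2.projectPoints(P.reshape(-1,1,3).astype(float),np.zeros(3),np.zeros(3),K,np.array(m['dist_coeffs'],float))
    return q.reshape(-1,2)
def st():
    o=bot.get_obs(); T=rot(o['tcp_rot']); return o,T
def plan(x=None,y=None,z=None,jaw=None):
    """shift in tool cm then turn. jaw: desired yaw of tool y axis in world (mod pi)"""
    o,T=st(); p=np.array(o['tool_pos']); t=np.array([p[0] if x is None else x,p[1] if y is None else y,p[2] if z is None else z])
    a=np.arctan2(T[1,1],T[0,1])
    print('tcp',p.round(1),'jaw',round(a,3),'w',round(o['grip_width'],1),'q6',round(o['joint_positions'][5],2),'t',round(o['time'],1),'F',np.round(o['contact_force'],1))
    turn=None
    if jaw is not None:
        turn=-((jaw-a+np.pi/2)%np.pi-np.pi/2)   # tool x is down => yaw + means turn -
        TT=T@R.from_rotvec([turn,0,0]).as_matrix()
        print('turn',round(turn,3),'then shift cm',((t-p)@TT/10).round(2))
    print('shift cm first',((t-p)@T/10).round(2))
def big(img,px,r,name,s=6):
    c0,r0=int(px[0]),int(px[1]); a=img[max(r0-r,0):r0+r,max(c0-r,0):c0+r]
    cv2.imwrite(name,cv2.resize(a,None,fx=s,fy=s,interpolation=cv2.INTER_CUBIC)[:,:,::-1])
E
python3 - <<'E'
from h import *
o,T=st(); print(T.round(3))
m=bot.camera_model('top')
for n,px,z in [('blue',(225,170),60),('yel',(260,172),60),('red',(294,173),60),('ridge',(249,207),85),('bayc',(293,211),60),('kred',(140,191),44),('kyel',(370,217),44),('c1',(105,208),20),('c2',(356,259),20),('blower',(381,174),80),('rack',(132,131),47),
 ('TL',(207,152),60),('TR',(316,156),60),('BR',(314,228),60),('BL',(202,222),60)]:
    print(n,onz(m,px,z).round(0))
w=bot.camera_model('wrist'); print('cam in tool',(T.T@(np.array(w['position'])-o['tool_pos'])).round(1),(T.T@rot(w['rotation'])).round(3))
import cv2
i=cv2.imread('pics/top0.png')
cv2.imwrite('pics/topc.png',cv2.resize(i[140:240,190:330],None,fx=5,fy=5,interpolation=cv2.INTER_CUBIC))
E
```

```text
[[ 0.     0.416 -0.909]
 [-0.    -0.909 -0.416]
 [-1.     0.     0.   ]]
blue [633.  70.  60.]
yel [636. -21.  60.]
red [ 642. -109.   60.]
ridge [538.  -2.  85.]
bayc [ 542. -113.   60.]
kred [560. 287.  44.]
kyel [ 548. -314.   44.]
c1 [509. 381.  20.]
c2 [ 439. -288.   20.]
blower [ 654. -327.   80.]
rack [721. 334.  47.]
TL [677. 122.  60.]
TR [ 693. -163.   60.]
BR [ 504. -169.   60.]
BL [493. 113.  60.]
cam in tool [-157.6   -0.4  -72.9] [[ 0.    -0.269  0.963]
 [ 1.    -0.    -0.   ]
 [ 0.     0.963  0.269]]
```

View pics/topc.png

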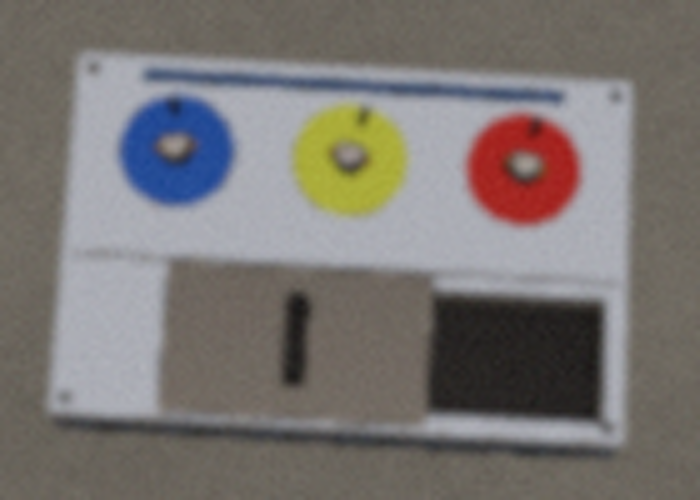

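```bash
python3 -m handwheel '[[[0.3,-0.6,-3],[0.3,-0.6,-3]]]' || python3 -m handwheel '[[[0.2,-0.6,-3.2,0],[0.2,-0.6,-3.2,0],[0.2,-0.6,-3.2,0],[0.2,-0.6,-3.2,0],[0.2,-0.6,-3.2,0]]]' 1; python3 -m handwheel '[[[0.2,-0.6,-3.2,0],[0.2,-0.6,-3.2,0],[0.2,-0.6,-3.2,0],[0.2,-0.6,-3.2,0],[0.2,-0.6,-3.2,0],[0,0,0,0],[0,0,0,0]]]' 1
cat >> h.py <<'E'
def snap(name,labels=()):
    import json
    o,T=st(); m=bot.camera_model('wrist'); p,d=bot.capture('wrist')
    cv2.imwrite(f'pics/{name}.png',cv2.resize(p,(768,576),interpolation=cv2.INTER_CUBIC)[:,:,::-1])
    np.savez(f'{name}.npz',p=p,d=d); json.dump({k:np.array(v).tolist() for k,v in m.items()},open(f'{name}.json','w'))
    print('tcp',np.round(o['tool_pos'],1),'cam',np.round(m['position'],1))
    Z=dict(knob=0,cell=10,shaft=60,cover=85,bay=32,console=0)
    for l in labels:
        z=[v for k,v in Z.items() if l.startswith(k)]
        print(l,[(np.round(r['point'],1).tolist(),round(r['conf'],2),onz(m,r['point'],z[0]).round(1)[:2]) for r in bot.spot_point('wrist',l)])
def load(name):
    import json
    z=np.load(name+'.npz'); return z['p'],z['d'],json.load(open(name+'.json'))
E
python3 - <<'E'
from h import *
snap('w1',['knob_yellow','cell1'])
plan()
E
```

```text
time: 1.12
tool_pos: [352.4, -382.7, 216.8]
tcp_rot: [1.75, 1.57, -0.963]
contact_force: [0.7, -0.3, 0.1]
grip_width: 91.7
time: 1.7
tool_pos: [485.2, -288.7, 206.3]
tcp_rot: [-0.706, 1.57, 2.868]
contact_force: [-0.0, -1.0, 0.2]
grip_width: 91.9
tcp [ 485.2 -288.7  206.3] cam [ 551.4 -257.9  363.9]
knob_yellow [([299.3, 131.3], 0.59, array([ 547. , -320.3]))]
cell1 [([237.0, 202.0], 0.82, array([ 438.3, -288. ]))]
tcp [ 483.6 -290.6  206.8] jaw -1.143 w 91.9 q6 0.47 t 1.9 F [ 0.1 -1.1  0.8]
shift cm first [0. 0. 0.]$[0][0]: bad value
```

View pics/w1.png

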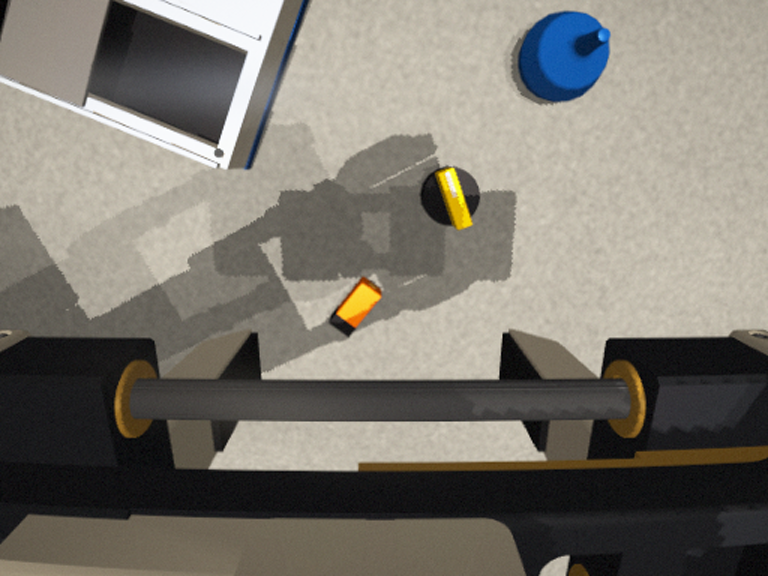

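```bash
cat >> h.py <<'E'
def cloud(name):
    p,d,m=load(name)
    K=np.array([[m['fx'],0,m['cx']],[0,m['fy'],m['cy']],[0,0,1]])
    v,u=np.mgrid[0:384,0:512]
    q=cv2.undistortPoints(np.stack([u,v],-1).reshape(-1,1,2).astype(float),K,np.array(m['dist_coeffs'])).reshape(384,512,2)
    P=np.concatenate([q,np.ones((384,512,1))],-1)*d[...,None]
    return p,P@rot(m['rotation']).T+np.array(m['position']),m
HUE=dict(yellow=(24,36),red=(0,6),blue=(100,120),orange=(8,22))
def seg(p,col):
    h=cv2.cvtColor(p,cv2.COLOR_RGB2HSV); lo,hi=HUE[col]
    k=(h[...,0]>=lo)&(h[...,0]<=hi)&(h[...,1]>120)&(h[...,2]>60)
    if col=='red': k|=(h[...,0]>=174)&(h[...,1]>120)&(h[...,2]>60)
    return k
def rect(P,k,xy,r,zlo,zhi):
    k=k&(np.hypot(P[...,0]-xy[0],P[...,1]-xy[1])<r)&(P[...,2]>zlo)&(P[...,2]<zhi)
    X=P[k]; (c,s,a)=cv2.minAreaRect(X[:,:2].astype(np.float32)); 
    bx=cv2.boxPoints((c,s,a)); e=[bx[1]-bx[0],bx[2]-bx[1]]; e=max(e,key=np.linalg.norm)
    print('n',len(X),'c',np.round(c,1),'size',np.round(sorted(s),1),'yaw',round(np.arctan2(e[1],e[0]),3),'z',np.percentile(X[:,2],[5,50,95]).round(1)); return k
E
python3 - <<'E'
from h import *
p,P,m=cloud('w1')
rect(P,seg(p,'yellow'),(547,-317),35,36,60)
k=rect(P,seg(p,'orange'),(438,-288),35,12,40)
big(p,(300,131),26,'pics/ky.png',12)
E
```

```text
n 329 c [ 548.3 -316.9] size [12.1 42.4] yaw 0.784 z [42.3 43.6 44.9]
n 226 c [ 440.8 -289. ] size [20.1 35.5] yaw -0.232 z [14.  19.3 20.7]
```

View pics/ky.png

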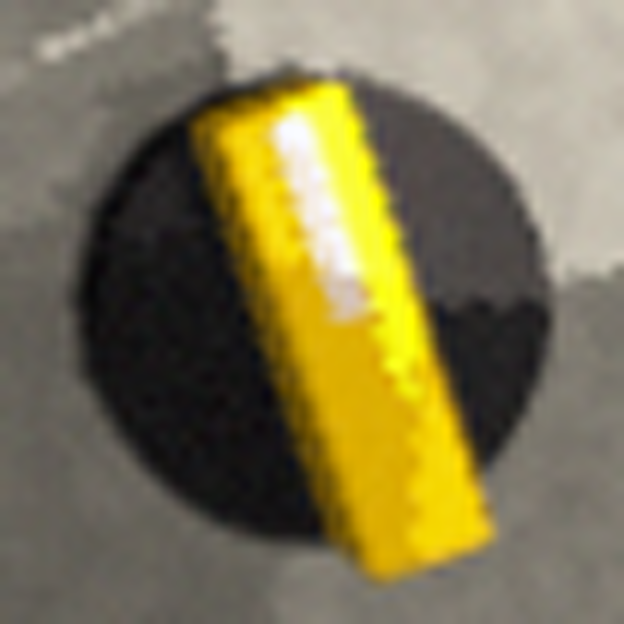

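```bash
python3 -m handwheel '[[[0,0,0,0.124],[0,0,0,0.124],[0,0,0,0.124]]]' >/dev/null;  python3 -m handwheel '[[[0,-2.9,-1.3,0],[0,-2.9,-1.3,0],[0,-2.9,-1.3,0],[0,-2.9,-1.3,0],[0,-2.9,-1.3,0],[0,-2.9,-1.3,0],[0,-2.9,-1.3,0],[0,-2.9,-1.3,0]]]' 1;python3 -m handwheel '[[[0,0,0,0],[0,0,0,0],[0,0,0,0]]]'
python3 - <<'E'
from h import *
plan()
snap('w2',['console','cover_ridge','bay','shaft_blue','shaft_yellow','shaft_red'])
E
```

```text
time: 2.77
tool_pos: [575.0, -52.4, 207.1]
tcp_rot: [2.22, 1.57, -0.867]
contact_force: [0.5, 0.1, -0.9]
grip_width: 91.7
time: 3.02
tool_pos: [574.6, -53.7, 206.8]
tcp_rot: [1.242, 1.57, -1.844]
contact_force: [-0.3, -0.2, 0.4]
grip_width: 92.1
tcp [574.6 -53.7 206.8] jaw -1.515 w 92.1 q6 1.29 t 3.0 F [-0.3 -0.2  0.4]
shift cm first [0. 0. 0.]
tcp [574.6 -53.7 206.8] cam [647.2 -49.  364.4]
console [([226.6, 149.5], 0.83, array([593.5, -20.2]))]
cover_ridge [([200.0, 215.2], 0.83, array([539.8,  -2.8]))]
bay [([287.5, 201.0], 0.83, array([542.6, -94.8])), ([200.3, 216.8], 0.3, array([517.4,   5.6]))]
shaft_blue [([130.7, 111.4], 0.88, array([635.3,  71.4]))]
shaft_yellow [([221.2, 115.8], 0.7, array([635.3, -18.5]))]
shaft_red [([315.6, 117.4], 0.93, array([ 639.1, -111.4])), ([493.0, 107.9], 0.27, array([ 661.8, -293.5]))]
```

View pics/w2.png

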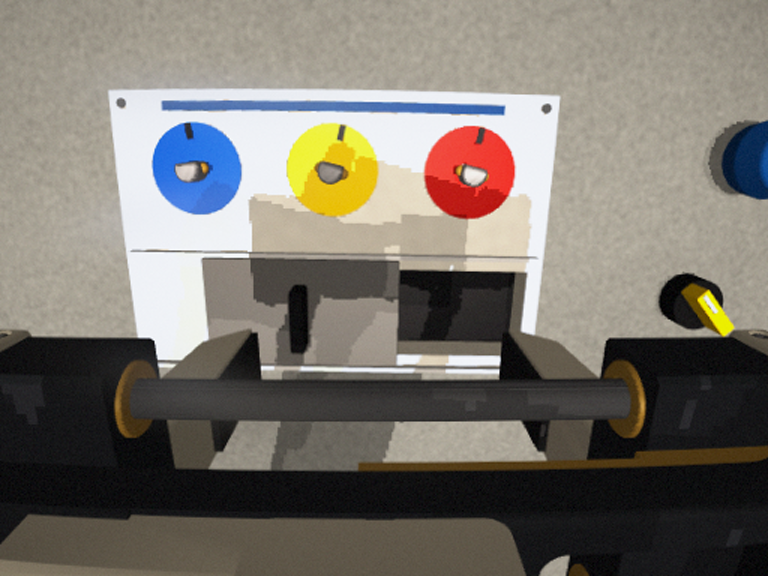

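```bash
python3 - <<'E'
from h import *
p,P,m=cloud('w2')
hsv=cv2.cvtColor(p,cv2.COLOR_RGB2HSV)
v,u=np.mgrid[0:384,0:512]
# plane z=60 positions
G=np.array([onz(m,(a,b),60) for b in range(100,260) for a in range(0,420)]) if 0 else None
K=np.array([[m['fx'],0,m['cx']],[0,m['fy'],m['cy']],[0,0,1]])
q=cv2.undistortPoints(np.stack([u,v],-1).reshape(-1,1,2).astype(float),K,np.array(m['dist_coeffs'])).reshape(384,512,2)
D=np.concatenate([q,np.ones((384,512,1))],-1)@rot(m['rotation']).T; C=np.array(m['position'])
W=C+D*((60-C[2])/D[...,2])[...,None]
for col,xy in [('blue',(635,71)),('yellow',(635,-18)),('red',(639,-111))]:
    k=seg(p,col)&(np.hypot(W[...,0]-xy[0],W[...,1]-xy[1])<40)
    (c,r)=cv2.minEnclosingCircle(W[k][:,:2].astype(np.float32))
    el=cv2.fitEllipse(cv2.convexHull(W[k][:,:2].astype(np.float32)))
    dx,dy=W[...,0]-el[0][0],W[...,1]-el[0][1]; rr=np.hypot(dx,dy)
    t=(rr>17)&(rr<29)&(hsv[...,2]<70)
    X=W[t][:,:2]; a=np.arctan2(dy[t],dx[t])
    print(col,np.round(c,1),round(r,1),np.round(el[0],1),np.round(el[1],1),'tick n',t.sum(),'ang',np.round([np.median(a),a.mean(),a.std()],3), X.mean(0).round(1))
    # shaft top pts
    s=(P[...,2]>72)&(P[...,2]<82)&(rr<15); print('  shaft top',s.sum(),P[s].mean(0).round(1))
    t2=P[(rr<40)&(np.abs(P[...,2]-60)<6)]; print('  z',np.median(t2[:,2]).round(2))
k=(np.abs(P[...,2]-60)<4)&(P[...,0]>480); kk=cv2.morphologyEx(k.astype(np.uint8),cv2.MORPH_OPEN,np.ones((3,3)))>0
X=P[kk&(P[...,0]>560)][:,:2].astype(np.float32); r=cv2.minAreaRect(X); print('front half',r, cv2.boxPoints(r).round(1).tolist())
# ridge
s=(P[...,2]>75)&(P[...,2]<92)&(np.hypot(P[...,0]-540,P[...,1]+3)<35)
X=P[s&(P[...,2]>82)]; print('ridge',len(X),cv2.minAreaRect(X[:,:2].astype(np.float32)))
# bay dark
s=(P[...,2]<50)&(P[...,2]>25)&(P[...,0]>500)&(P[...,0]<590)&(P[...,1]<-30)&(P[...,1]>-160); print('bay',P[s].min(0).round(1),P[s].max(0).round(1),np.median(P[s][:,2]))
E
```

```text
blue [640.   71.1] 35.1 [639.6  72.1] [59.2 70.8] tick n 26 ang [0.184 0.187 0.047] [659.7  75.9]
  shaft top 186 [633.7  69.8  77. ]
  z 60.04
yellow [638.  -18.2] 29.7 [637.9 -18.3] [58.5 59.1] tick n 0 ang [nan nan nan] [nan nan]
  shaft top 204 [636.9 -18.7  77. ]
  z 59.97
red [ 641.  -108.4] 29.9 [ 641.1 -108.4] [59.  59.4] tick n 10 ang [-0.195 -0.188  0.025] [ 664.1 -112.8]
  shaft top 210 [ 640.3 -107.4   76.9]
  z 59.95
front half ((621.5142822265625, -18.77001953125), (133.63523864746094, 291.8857421875), 2.109663486480713) [[549.4000244140625, 124.5999984741211], [560.0999755859375, -167.10000610351562], [693.7000122070312, -162.1999969482422], [682.9000244140625, 129.5]]
ridge 419 ((539.5619506835938, -0.19423437118530273), (43.02164840698242, 10.404666900634766), 1.759242296218872)
bay [ 508.5 -158.    30. ] [572.2 -68.4  50. ] 32.66684055449829
  return _methods._mean(a, axis=axis, dtype=dtype,
  ret = ret.dtype.type(ret / rcount)
<stdin>:18: RuntimeWarning: Mean of empty slice.
  ret = _var(a, axis=axis, dtype=dtype, out=out, ddof=ddof,
  arrmean = um.true_divide(arrmean, div, out=arrmean,
  ret = ret.dtype.type(ret / rcount)
  ret = um.true_divide(
```

```bash
python3 - <<'E'
from h import *
plan(539.6,-0.2,72,-1.536)
E
```

```text
tcp [574.9 -53.2 206.8] jaw -1.515 w 92.2 q6 1.29 t 3.4 F [-0.2 -0.3  0.1]
turn 0.021 then shift cm [13.48 -5.42  3.34]
shift cm first [13.48 -5.49  3.23]
```

```bash
python3 -m handwheel '[[[0,0,0,0.021],[0,-1.35,0.83,0],[0,-1.35,0.83,0],[0,-1.35,0.84,0],[0,-1.35,0.84,0],[3,0,0,0],[3,0,0,0],[3,0,0,0]]]' 1 >/dev/null;  python3 -m handwheel '[[[2,0,0,0],[1.5,0,0,0],[1.0,0,0,0],[0,0,0,0],[0,0,0,0]]]' 1
python3 -m handwheel '[[[0,0,0,0],[0,0,0,0],[0,0,0,0],[0,0,0,0],[0,0,0,0],[0,0,0,0],[0,0,0,0],[0,0,0,0]]]' 0
python3 -c "
from h import *
plan()"
```

```text
time: 4.45
tool_pos: [539.9, 0.3, 71.9]
tcp_rot: [0.743, 1.571, -2.363]
contact_force: [-0.2, 0.7, 0.3]
grip_width: 91.9
time: 5.12
tool_pos: [539.8, 0.4, 71.8]
tcp_rot: [2.505, 1.571, -0.6]
contact_force: [0.3, -0.5, -0.6]
grip_width: 43.2
tcp [5.398e+02 4.000e-01 7.180e+01] jaw -1.535 w 43.2 q6 1.39 t 5.1 F [ 0.3 -0.5 -0.6]
shift cm first [0. 0. 0.]
```

```bash
python3 -m handwheel '[[[0,0,0,0],[0,0,0,0],[0,0,0,0],[0,0,0,0],[0,0,0,0],[0,0,0,0],[0,0,0,0]]]' 0; python3 -m handwheel '[[[0,-0.6,0,0],[0,-0.6,0,0],[0,-0.6,0,0],[0,-0.6,0,0],[0,-0.6,0,0],[0,-0.6,0,0],[0,-0.4,0,0],[0,0,0,0]]]'
python3 -c "
from h import *
plan()"
```

```text
time: 5.7
tool_pos: [539.7, 0.3, 71.7]
tcp_rot: [1.486, 1.571, -1.62]
contact_force: [-0.8, -1.2, 0.0]
grip_width: 10.0
time: 6.37
tool_pos: [538.2, 41.8, 71.7]
tcp_rot: [-1.496, 1.57, 1.682]
contact_force: [-0.2, 2.4, -0.4]
grip_width: 9.8
tcp [538.2  41.8  71.7] jaw -1.534 w 9.8 q6 1.47 t 6.4 F [-0.2  2.4 -0.4]
shift cm first [0. 0. 0.]
```

```bash
python3 -m handwheel '[[[0,0,0,0],[0,0,0,0],[0,0,0,0],[0,0,0,0],[-1,0,0,0],[-3,0,0,0],[-3,0,0,0],[-3,0,0,0]]]' 1; python3 -m handwheel '[[[-3,0,0,0],[0,-3.2,0.2,0],[0,-3.2,0.2,0],[0,-3.2,0.2,0],[0,-3.2,0.2,0],[0,-3.2,0.2,0],[0,-3.2,0.2,0],[0,-3.2,0.2,0]]]' >/dev/null; python3 -m handwheel '[[[0,-3,1,0],[0,0,0,0],[0,0,0,0],[0,0,0,0]]]' 
python3 - <<'E'
from h import *
plan()
snap('w3',['knob_red','cell1'])
p,P,m=cloud('w3')
rect(P,seg(p,'red'),(560,287),45,36,60)
k=rect(P,seg(p,'orange'),(509,381),45,12,40)
E
```

```text
time: 7.03
tool_pos: [538.0, 40.3, 173.5]
tcp_rot: [-0.026, 1.57, -3.132]
contact_force: [0.7, -0.2, 0.4]
grip_width: 58.4
time: 8.03
tool_pos: [505.3, 292.9, 202.1]
tcp_rot: [2.316, 1.57, -0.789]
contact_force: [-0.4, -0.9, 0.3]
grip_width: 91.9
tcp [505.3 292.9 202.1] jaw -1.535 w 91.9 q6 1.93 t 8.0 F [-0.4 -0.9  0.3]
shift cm first [0. 0. 0.]
tcp [505.3 292.9 202.1] cam [577.9 296.1 359.8]
knob_red [([247.4, 121.8], 0.7, array([559., 302.]))]
cell1 [([178.5, 160.7], 0.88, array([512.1, 381.3]))]
n 418 c [558.1 300.8] size [11.9 42.4] yaw -0.652 z [42.3 43.6 44.9]
n 573 c [514.  387.8] size [20.3 35.4] yaw 0.512 z [15.5 19.6 20.8]
```

View pics/w3.png

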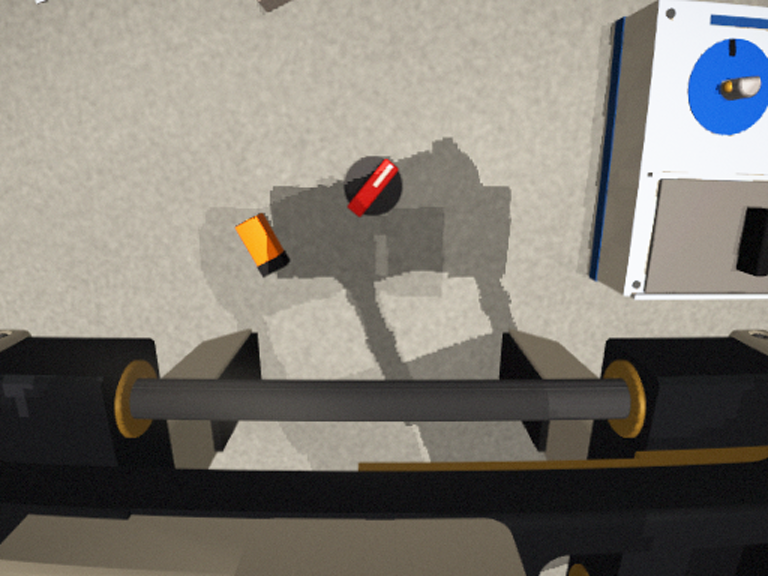

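```bash
python3 -m handwheel '[[[0,0,0,-0.12],[0,0,0,-0.12],[0,0,0,-0.12],[0,0,0,-0.116],[0,0,0,0],[0,0,0,0]]]' 0.55; python3 - <<'E'
from h import *
plan(510.5,385.2,5,-1.059)
E
```

```text
time: 8.68
tool_pos: [505.6, 292.5, 201.8]
tcp_rot: [1.232, 1.571, -1.403]
contact_force: [-1.1, -0.7, -0.7]
grip_width: 56.4
tcp [505.6 292.5 201.8] jaw -1.064 w 56.4 q6 1.46 t 8.7 F [-1.1 -0.7 -0.7]
turn -0.005 then shift cm [19.67 -7.85 -4.97]
shift cm first [19.67 -7.87 -4.93]
```

```bash
python3 -m handwheel '[[[0,-2,-1.25,-0.005],[0,-2,-1.25,0],[0,-2,-1.25,0],[0,-1.86,-1.2,0],[3,0,0,0],[3,0,0,0],[3,0,0,0],[3,0,0,0]]]' 0.55 >/dev/null;  python3 -m handwheel '[[[3,0,0,0],[2.3,0,0,0],[1.4,0,0,0],[0.9,0,0,0],[0,0,0,0],[0,0,0,0]]]'
python3 -m handwheel '[[[0,0,0,0],[0,0,0,0],[0,0,0,0],[0,0,0,0],[0,0,0,0],[0,0,0,0],[0,0,0,0],[0,0,0,0]]]' 0
python3 -c "
from h import *
plan()"
```

```text
time: 9.85
tool_pos: [510.0, 386.1, 6.0]
tcp_rot: [2.738, 1.571, 0.111]
contact_force: [-0.5, -0.5, 1.3]
grip_width: 50.3
time: 10.52
tool_pos: [509.7, 386.3, 6.2]
tcp_rot: [2.973, 1.57, 0.348]
contact_force: [-1.6, -0.1, 4.8]
grip_width: 19.6
tcp [509.7 386.3   6.2] jaw -1.054 w 19.6 q6 1.58 t 10.5 F [-1.6 -0.1  4.8]
shift cm first [0. 0. 0.]
```

```bash
python3 -m handwheel '[[[-1.5,0,0,0],[-3,0,0,0],[-3,0,0,0],[-3,0,0,0],[-3,0,0,0],[-2,0,0,0.1]]]' >/dev/null; python3 -m handwheel '[[[0,0,0,0.1],[0,0,0,0.1],[0,0,0,0.1],[0,0,0,0.082],[0,0,0,0],[0,0,0,0]]]'
python3 - <<'E'
from h import *
plan(543.8,-125,110,-1.536)
E
```

```text
time: 11.52
tool_pos: [509.4, 386.1, 160.3]
tcp_rot: [0.528, 1.57, -2.577]
contact_force: [0.6, 0.5, -0.3]
grip_width: 19.7
tcp [509.4 386.1 160.3] jaw -1.533 w 19.7 q6 2.06 t 11.5 F [ 0.6  0.5 -0.3]
turn 0.003 then shift cm [ 5.05 51.2  -1.66]
shift cm first [ 5.05 51.2  -1.53]
```

```bash
python3 -m handwheel '[[[0,3.2,-0.1,0],[0,3.2,-0.1,0],[0,3.2,-0.1,0],[0,3.2,-0.1,0],[0,3.2,-0.1,0],[0,3.2,-0.1,0],[0,3.2,-0.1,0],[0,3.2,-0.1,0]]]' >/dev/null; python3 -m handwheel '[[[0,3.2,-0.1,0],[0,3.2,-0.1,0],[0,3.2,-0.1,0],[0,3.2,-0.1,0],[0,3.2,-0.1,0],[0,3.2,-0.1,0],[0,3.2,-0.1,0],[0,3.2,-0.1,0]]]'; python3 -m handwheel '[[[0.5,0,0,0.003],[0,0,0,0],[0,0,0,0]]]'
python3 - <<'E'
from h import *
plan(543.8,-125,38,-1.536)
snap('w4',[])
E
```

```text
time: 12.85
tool_pos: [543.2, -126.5, 160.7]
tcp_rot: [2.908, 1.571, -0.196]
contact_force: [-0.4, 1.1, -0.1]
grip_width: 19.3
time: 13.1
tool_pos: [542.9, -124.6, 155.3]
tcp_rot: [-0.618, 1.569, 2.557]
contact_force: [-0.6, -0.3, 0.4]
grip_width: 19.5
tcp [ 542.9 -124.6  155.3] jaw -1.538 w 19.5 q6 1.17 t 13.1 F [-0.6 -0.3  0.4]
turn -0.002 then shift cm [11.72  0.06 -0.1 ]
shift cm first [11.72  0.06 -0.1 ]
tcp [ 542.9 -124.6  155.3] cam [ 615.8 -121.7  312.8]
```

View pics/w4.png

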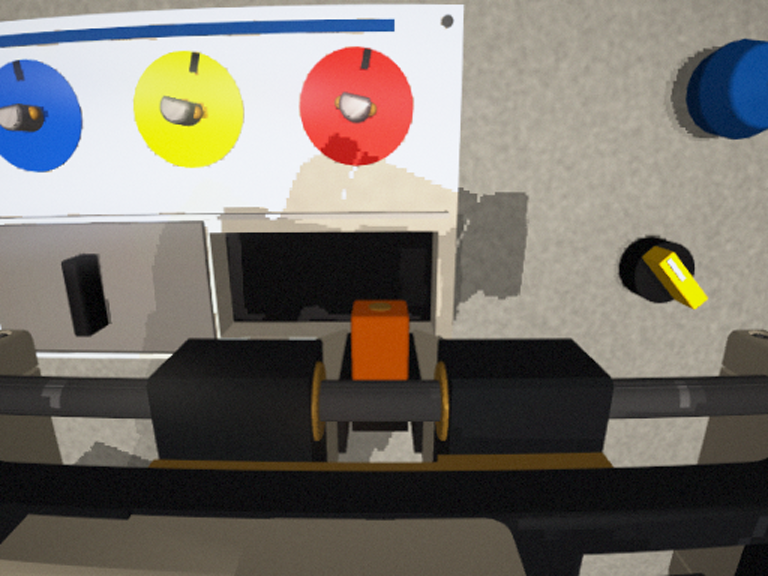

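```bash
python3 - <<'E'
from h import *
p,P,m=cloud('w4')
ex=np.array([.9994,.035]);ey=np.array([-.035,.9994]);o=np.array([542.7,-94])
X=P[...,:2]-o; a=X@ex; b=X@ey
f=(np.abs(P[...,2]-32)<2.0)&(abs(a)<60)&(abs(b)<90)
print('floor n',f.sum(),'x',np.percentile(a[f],[1,99]).round(1),'y',np.percentile(b[f],[1,99]).round(1), 'z',np.median(P[f][:,2]))
w=(np.abs(P[...,2]-60)<1.5)&(abs(a)<60)
for aa in [0,10,20]:
  s=w&(abs(a-aa)<1.5)&(b<0)&(b>-100); print('-y wall',aa,b[s].min(),b[s].max())
s=w&(abs(b+10)<20)&(a>20); print('+x wall',a[s].min())
k=seg(p,'orange'); print('cell',P[k].min(0).round(1),P[k].max(0).round(1))
kk=k&(P[...,2]>165); print(np.percentile(a[kk],[1,99]),np.percentile(b[kk],[1,99]))
E
```

```text
floor n 7470 x [-32.1  26.7] y [-61.5  66.3] z 32.508603499602685
-y wall 0 -72.58322304143911 -62.84428607301981
-y wall 10 -72.11699108935369 -62.53285031261385
-y wall 20 -72.55620511680073 -62.4374218144967
+x wall 31.733273425614087
cell [ 386.4 -333.5   -0.4] [666.6  64.5 312.8]
[-2.2644492 34.0435948] [-68.77956606   7.35501481]
```

```bash
python3 -m handwheel '[[[2,-0.5,-0.07,0],[3,0,0,0],[2.5,0,0,0],[2,0,0,0],[1.2,0,0,0],[0.8,0,0,0],[0,0,0,0],[0,0,0,0]]]' ; python3 -c "
from h import *
plan(543.6,-119,39)"
```

```text
time: 13.82
tool_pos: [544.2, -119.2, 41.1]
tcp_rot: [2.758, 1.57, -0.351]
contact_force: [-0.4, 0.6, -0.3]
grip_width: 19.6
tcp [ 544.2 -119.2   41.1] jaw -1.538 w 19.6 q6 1.18 t 13.8 F [-0.4  0.6 -0.3]
shift cm first [ 0.21 -0.03  0.06]
```

Release gently, rise, and go for the second cell.

```bash
python3 -m handwheel '[[[0.2,0,0,0],[0,0,0,0],[0,0,0,0]]]'; python3 -m handwheel '[[[0,0,0,0],[0,0,0,0],[0,0,0,0],[0,0,0,0],[-1,0,0,0],[-3,0,0,0],[-3,0,0,0],[-3,0,0,0]]]' 0.3; python3 -m handwheel '[[[-3,0,0,0],[-3,0,0,0],[0,0,0,0],[0,0,0,0]]]' 0.55
python3 - <<'E'
from h import *
plan(480,-290,200,None)
snap('w5',[])
E
```

```text
time: 14.07
tool_pos: [544.3, -120.0, 39.5]
tcp_rot: [2.689, 1.569, -0.42]
contact_force: [-0.3, -0.4, -0.0]
grip_width: 19.8
time: 14.73
tool_pos: [543.6, -119.8, 140.4]
tcp_rot: [-0.281, 1.57, 2.893]
contact_force: [1.0, 0.1, -0.2]
grip_width: 27.5
time: 15.07
tool_pos: [544.8, -120.2, 201.3]
tcp_rot: [2.737, 1.566, -0.373]
contact_force: [0.4, -0.4, -1.1]
grip_width: 48.2
tcp [ 544.8 -120.2  201.3] jaw -1.539 w 48.2 q6 1.18 t 15.1 F [ 0.4 -0.4 -1.1]
shift cm first [ 0.13 16.76  7.01]
tcp [ 544.8 -120.2  201.3] cam [ 616.7 -117.1  359.2]
```

View pics/w5.png

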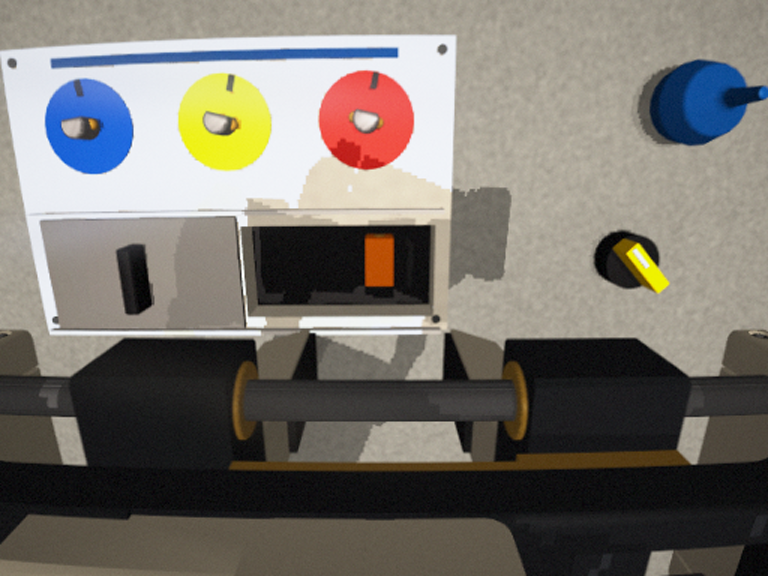

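```bash
python3 -m handwheel '[[[0,2.8,1.2,0],[0,2.8,1.2,0],[0,2.8,1.2,0],[0,2.8,1.2,0],[0,2.8,1.2,0],[0,2.8,1.2,0]]]' >/dev/null; python3 -m handwheel '[[[0,0,0,0.088],[0,0,0,0.088],[0,0,0,0.088],[0,0,0,0],[0,0,0,0]]]' 
python3 - <<'E'
from h import *
snap('w6',['cell1'])
p,P,m=cloud('w6')
rect(P,seg(p,'orange'),(438,-288),60,15,24)
rect(P,seg(p,'yellow'),(548,-317),45,36,60)
plan(436.7,-288,6,-1.803)
E
```

```text
time: 16.03
tool_pos: [476.7, -289.8, 197.5]
tcp_rot: [-0.439, 1.568, 2.473]
contact_force: [0.0, 0.3, -0.1]
grip_width: 50.7
tcp [ 476.7 -289.8  197.5] cam [ 547.8 -305.9  355. ]
cell1 [([259.4, 204.3], 0.67, array([ 433.2, -286.5])), ([84.0, 149.1], 0.56, array([ 545.6, -102.1]))]
n 500 c [ 441.1 -288.9] size [18.9 34.9] yaw -0.229 z [18.3 19.6 20.9]
n 418 c [ 548.7 -317.4] size [12.1 42.7] yaw 0.813 z [42.1 43.6 44.8]
tcp [ 477.  -289.8  198. ] jaw -1.8 w 50.6 q6 1.12 t 16.1 F [ 0.3  0.3 -0.1]
turn 0.003 then shift cm [19.21  0.77  3.94]
shift cm first [19.21  0.76  3.94]
```

```bash
python3 -m handwheel '[[[1,0.38,1.97,0.003],[2,0.38,1.97,0],[3,0,0,0],[3,0,0,0],[3,0,0,0],[3,0,0,0],[2.2,0,0,0],[1.2,0,0,0]]]' >/dev/null;  python3 -m handwheel '[[[0.8,0,0,0],[0,0,0,0],[0,0,0,0]]]'
python3 -m handwheel '[[[0,0,0,0],[0,0,0,0],[0,0,0,0],[0,0,0,0],[0,0,0,0],[0,0,0,0],[0,0,0,0],[0,0,0,0]]]' 0
python3 -m handwheel '[[[-1.5,0,0,0],[-3,0,0,0],[-3,0,0,0],[-3,0,0,0],[-3,0,0,0],[0,0,0,-0.1],[0,0,0,-0.1],[0,0,0,-0.067]]]';
python3 -c "
from h import *
# B: b=+28
plan(542.7-.98,-94+28,150,-1.536)"
```

```text
time: 17.05
tool_pos: [437.4, -288.4, 6.9]
tcp_rot: [2.466, 1.571, -0.909]
contact_force: [-0.4, -0.6, -0.1]
grip_width: 50.6
time: 17.72
tool_pos: [437.4, -288.6, 7.1]
tcp_rot: [2.53, 1.57, -0.846]
contact_force: [-1.8, 0.8, 5.6]
grip_width: 19.8
time: 18.38
tool_pos: [437.2, -288.4, 142.2]
tcp_rot: [2.368, 1.57, -0.737]
contact_force: [-0.1, -0.2, 0.2]
grip_width: 20.0
tcp [ 437.2 -288.4  142.2] jaw -1.534 w 20.0 q6 0.8 t 18.4 F [-0.1 -0.2  0.2]
turn 0.002 then shift cm [ -0.79 -21.86 -11.22]
shift cm first [ -0.79 -21.84 -11.26]
```

```bash
python3 -m handwheel '[[[-0.2,-2.73,-1.4,0],[-0.2,-2.73,-1.4,0],[-0.2,-2.73,-1.4,0],[-0.2,-2.73,-1.4,0],[0,-2.73,-1.4,0],[0,-2.73,-1.4,0],[0,-2.73,-1.4,0],[0,-2.73,-1.4,0]]]' >/dev/null; python3 -m handwheel '[[[0,0,0,0.002],[0,0,0,0],[0,0,0,0]]]'
python3 -c "
from h import *
plan(542.7-.98,-94+28,41,-1.536)"
```

```text
time: 19.3
tool_pos: [541.8, -66.8, 149.3]
tcp_rot: [0.202, 1.57, -2.909]
contact_force: [-0.2, -0.7, -1.1]
grip_width: 19.6
tcp [541.8 -66.8 149.3] jaw -1.54 w 19.6 q6 1.28 t 19.3 F [-0.2 -0.7 -1.1]
turn -0.004 then shift cm [ 1.083e+01 -8.000e-02 -1.000e-02]
shift cm first [ 1.083e+01 -8.000e-02 -1.000e-02]
```

```bash
python3 -m handwheel '[[[3,-0.1,0,0],[3,0,0,0],[2.2,0,0,0],[1.5,0,0,0],[0.8,0,0,0],[0.4,0,0,0],[0,0,0,0],[0,0,0,0]]]';  python3 -m handwheel '[[[0,0,0,0],[0,0,0,0],[0,0,0,0],[0,0,0,0],[-1,0,0,0],[-3,0,0,0],[-3,0,0,0],[-3,0,0,0]]]' 0.3; python3 -m handwheel '[[[-3,0,0,0],[-3,0,0,0],[0,0,0,0],[0,0,0,0]]]' 0.6
python3 - <<'E'
from h import *
snap('w7',[])
p,P,m=cloud('w7')
k=rect(P,seg(p,'orange'),(542,-66),30,40,70)
k=rect(P,seg(p,'orange'),(544,-119),25,40,70)
s=(np.hypot(P[...,0]-538,P[...,1]-41)<35)
X=P[s&(P[...,2]>82)&(P[...,2]<92)]; c=cv2.minAreaRect(X[:,:2].astype(np.float32)); print('ridge',len(X),c)
plan(c[0][0],c[0][1],72,-1.536)
E
```

```text
time: 19.97
tool_pos: [542.6, -66.2, 41.5]
tcp_rot: [2.769, 1.569, -0.343]
contact_force: [0.3, 0.3, 0.2]
grip_width: 19.7
time: 20.63
tool_pos: [541.9, -65.4, 142.5]
tcp_rot: [-0.091, 1.57, 3.08]
contact_force: [1.3, 0.3, 0.7]
grip_width: 27.7
time: 20.97
tool_pos: [543.0, -65.7, 203.3]
tcp_rot: [2.83, 1.566, -0.282]
contact_force: [0.3, 0.2, -0.4]
grip_width: 49.7
tcp [543.  -65.7 203.3] cam [614.9 -62.8 361.3]
n 642 c [547.4 -65.1] size [19.2 34.6] yaw 0.033 z [48.5 51.6 52.8]
n 691 c [ 548.2 -118.9] size [20.3 35.5] yaw 0.026 z [44.9 51.5 52.7]
ridge 425 ((537.6436767578125, 41.93004608154297), (43.849727630615234, 9.742925643920898), 3.3655385971069336)
tcp [542.1 -65.5 201.5] jaw -1.541 w 52.9 q6 1.28 t 21.0 F [-0.1 -0.  -0.1]
turn -0.005 then shift cm [ 12.95 -10.76   0.09]
shift cm first [ 12.95 -10.76   0.14]
```

View pics/w7.png

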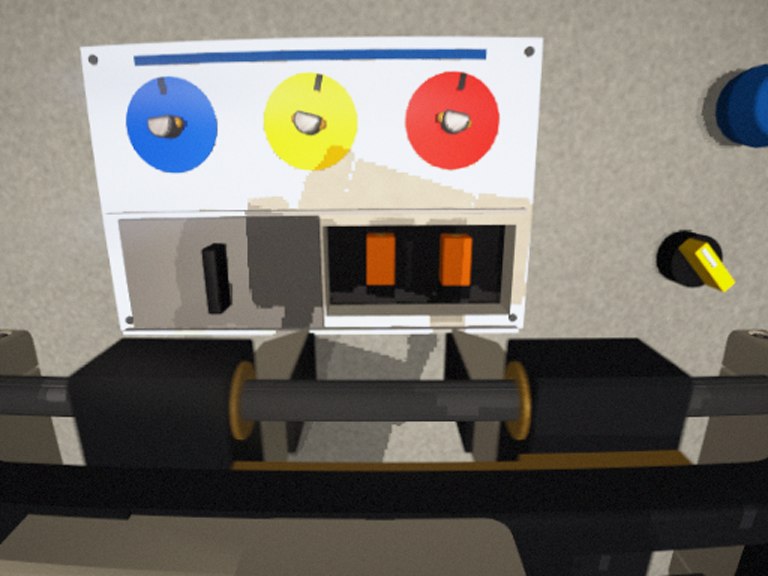

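```bash
python3 -m handwheel '[[[0,-2.7,0.03,-0.005],[0,-2.7,0.03,0],[0,-2.7,0.03,0],[0,-2.66,0.02,0],[3,0,0,0],[3,0,0,0],[3,0,0,0],[2,0,0,0]]]' 0.5 >/dev/null; python3 -m handwheel '[[[1.4,0,0,0],[0.6,0,0,0],[0,0,0,0],[0,0,0,0],[0,0,0,0]]]' 
python3 -m handwheel '[[[0,0,0,0],[0,0,0,0],[0,0,0,0],[0,0,0,0],[0,0,0,0],[0,0,0,0],[0,0,0,0],[0,0,0,0]]]' 0
python3 -c "
from h import *
plan(537.6+4.7,41.9-134.9,72,-1.536)"
```

```text
time: 22.1
tool_pos: [538.0, 41.9, 71.5]
tcp_rot: [2.988, 1.569, -0.119]
contact_force: [1.6, 0.8, 0.3]
grip_width: 45.4
time: 22.77
tool_pos: [537.5, 41.9, 70.8]
tcp_rot: [1.905, 1.571, -1.201]
contact_force: [-0.1, 0.3, 1.5]
grip_width: 9.8
tcp [537.5  41.9  70.8] jaw -1.536 w 9.8 q6 1.47 t 22.8 F [-0.1  0.3  1.5]
turn 0.0 then shift cm [-1.20e-01  1.35e+01 -1.00e-02]
shift cm first [-1.20e-01  1.35e+01 -1.00e-02]
```

```bash
python3 -m handwheel '[[[0,1.5,0,0],[0,2,0,0],[0,2,0,0],[0,2,0,0],[0,2,0,0],[0,2,0,0],[0,1.2,0,0],[0,0.6,0,0]]]'; python3 -m handwheel '[[[0,0,0,0],[0,0.1,0,0],[0,0.1,0,0],[0,0.1,0,0],[0,0,0,0]]]'; python3 -m handwheel '[[[0,0.1,0,0],[0,0.1,0,0],[0,0.1,0,0],[0,0,0,0]]]'
python3 -c "
from h import *
plan()"
```

```text
time: 23.43
tool_pos: [542.5, -92.2, 70.8]
tcp_rot: [2.99, 1.57, -0.119]
contact_force: [1.4, 2.4, 1.4]
grip_width: 9.9
time: 23.85
tool_pos: [542.5, -92.7, 70.8]
tcp_rot: [-2.198, 1.57, 0.979]
contact_force: [4.3, 3.8, 0.8]
grip_width: 9.8
time: 24.18
tool_pos: [542.5, -92.8, 70.8]
tcp_rot: [-1.652, 1.565, 1.525]
contact_force: [4.2, 16.0, 2.6]
grip_width: 10.4
tcp [542.5 -92.8  70.8] jaw -1.536 w 10.4 q6 1.22 t 24.2 F [ 4.2 16.   2.6]
shift cm first [0. 0. 0.]
```

```bash
python3 -m handwheel '[[[0,-0.3,0,0],[0,0,0,0],[0,0,0,0],[0,0,0,0],[0,0,0,0],[-1,0,0,0],[-3,0,0,0],[-3,0,0,0]]]' 0.5; python3 -m handwheel '[[[-3,0,0,0],[-3,0,0,0],[0,3,0,0],[0,3,0,0],[0,3,0,-0.12],[0,3,0,-0.12],[0,0,0,0],[0,0,0,0]]]'
python3 - <<'E'
from h import *
plan()
snap('w8',['shaft_yellow','shaft_red'])
v,u=np.mgrid[0:384,0:512]
for n in ['w2','w4','w5','w7','w8']:
    p,P,m=cloud(n); hsv=cv2.cvtColor(p,cv2.COLOR_RGB2HSV)
    K=np.array([[m['fx'],0,m['cx']],[0,m['fy'],m['cy']],[0,0,1]])
    q=cv2.undistortPoints(np.stack([u,v],-1).reshape(-1,1,2).astype(float),K,np.array(m['dist_coeffs'])).reshape(384,512,2)
    D=np.concatenate([q,np.ones((384,512,1))],-1)@rot(m['rotation']).T; C=np.array(m['position'])
    W=C+D*((60-C[2])/D[...,2])[...,None]
    for col,xy in [('yellow',(637,-18)),('red',(640.5,-108))]:
        r0=np.hypot(W[...,0]-xy[0],W[...,1]-xy[1])
        h=hsv; lo,hi=HUE[col]
        k=((h[...,0]>=lo)&(h[...,0]<=hi)|((col=='red')&(h[...,0]>172)))&(h[...,1]>150)&(h[...,2]>60)&(r0<34)
        if k.sum()<1500: print(n,col,'few',k.sum()); continue
        el=cv2.fitEllipse(cv2.convexHull(W[k][:,:2].astype(np.float32)))
        dx,dy=W[...,0]-el[0][0],W[...,1]-el[0][1]; rr=np.hypot(dx,dy)
        t=(rr>17)&(rr<27)&(dx>5)&(~k)&(hsv[...,2]<110)
        a=np.arctan2(dy[t],dx[t]) if t.any() else np.zeros(1)
        s=(P[...,2]>75)&(P[...,2]<80)&(rr<12)
        print(n,col,np.round(el[0],1),np.round(el[1],1),'tick',t.sum(),np.round([np.median(a),a.std()],3),'shafttop',s.sum(),P[s].mean(0).round(1))
E
```

```text
time: 24.85
tool_pos: [541.2, -94.0, 141.1]
tcp_rot: [-0.285, 1.567, 2.891]
contact_force: [0.8, -0.5, 0.0]
grip_width: 45.8
time: 25.52
tool_pos: [549.6, -215.1, 201.0]
tcp_rot: [1.358, 1.571, -1.513]
contact_force: [-0.9, 0.4, -0.5]
grip_width: 46.1
tcp [ 549.6 -215.1  201. ] jaw -1.3 w 46.1 q6 0.8 t 25.5 F [-0.9  0.4 -0.5]
shift cm first [0. 0. 0.]
tcp [ 549.6 -215.1  201. ] cam [ 619.6 -195.2  358.6]
shaft_yellow [([76.4, 40.9], 0.91, array([634. , -19.6]))]
shaft_red [([171.6, 58.8], 0.97, array([ 640.4, -110.8]))]
w2 yellow [637.8 -18.3] [58.2 58.9] tick 20 [-0.195  0.033] shafttop 194 [636.9 -18.6  77.2]
w2 red [ 641.1 -108.4] [58.8 59.1] tick 25 [-0.185  0.042] shafttop 200 [ 640.3 -107.6   77. ]
w4 yellow [637.8 -18. ] [59.  59.2] tick 39 [-0.194  0.04 ] shafttop 239 [636.3 -20.1  77.1]
w4 red [ 641.2 -108.1] [58.6 59.1] tick 44 [-0.184  0.041] shafttop 330 [ 639.8 -108.4   77.2]
w5 yellow [637.1 -18.2] [58.  58.6] tick 0 [0. 0.] shafttop 183 [636.4 -19.2  77.2]
w5 red [ 640.6 -108.2] [58.3 58.5] tick 23 [-0.191  0.034] shafttop 196 [ 640.1 -108.1   77.3]
w7 yellow [637.2 -18.2] [58.1 58.5] tick 12 [-0.207  0.033] shafttop 217 [636.4 -18.5  77.3]
w7 red [ 640.9 -108.2] [58.  58.8] tick 26 [-0.178  0.039] shafttop 220 [ 639.8 -107.9   77.2]
w8 yellow [638.1 -17.8] [58.3 59. ] tick 28 [-0.195  0.041] shafttop 131 [636.5 -21.8  77.2]
w8 red [ 641.3 -107.8] [57.8 58.8] tick 32 [-0.188  0.043] shafttop 216 [ 639.8 -108.9   77.1]
```

View pics/w8.png

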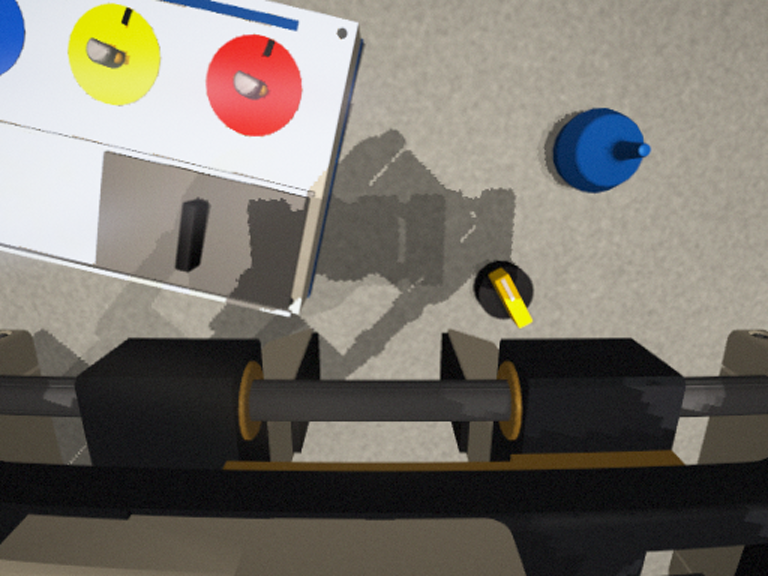

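```bash
python3 - <<'E'
from h import *
p,P,m=cloud('w8')
rect(P,seg(p,'yellow'),(548,-317),45,36,60)
k=seg(p,'blue')&(P[...,1]<-230); X=P[k]; print('blower',X.min(0).round(),X.max(0).round())
k2=k&(P[...,2]>20)&(P[...,2]<45); print(cv2.minEnclosingCircle(X[:,:2].astype(np.float32)), P[k2].min(0).round(),P[k2].max(0).round())
# ridge now
s=(np.hypot(P[...,0]-542,P[...,1]+93)<40)&(P[...,2]>82)&(P[...,2]<90); print(cv2.minAreaRect(P[s][:,:2].astype(np.float32)))
plan(548.5,-317.2,120,0.80+np.pi/2)
E
```

```text
n 298 c [ 548.7 -316.8] size [11.9 42.6] yaw 0.792 z [42.4 43.5 44.7]
blower [ 638. -365.   -1.] [ 698. -313.   91.]
((668.1126708984375, -339.9969787597656), 29.81818199157715) [ 638. -357.   24.] [ 696. -313.   45.]
((542.8148193359375, -92.18791961669922), (44.311641693115234, 10.829017639160156), 2.835162878036499)
tcp [ 549.8 -212.6  201. ] jaw -1.297 w 45.4 q6 0.8 t 25.7 F [1.  0.6 0.5]
turn -0.526 then shift cm [8.1  7.2  7.59]
shift cm first [ 8.1  10.04  2.95]
```

```bash
python3 -m handwheel '[[[0,0,0,-0.106],[0,0,0,-0.106],[0,0,0,-0.106],[0,0,0,-0.106],[0,0,0,-0.106],[2.5,2.4,2.53,0],[2.5,2.4,2.53,0],[2.5,2.4,2.53,0]]]' 0.5 >/dev/null; python3 -m handwheel '[[[0,0,0,0],[0,0,0,0],[0,0,0,0]]]' 
python3 -c "
from h import *
plan(548.6,-317,26,0.796+np.pi/2)"
```

```text
time: 26.58
tool_pos: [549.6, -314.0, 128.3]
tcp_rot: [-2.654, 1.57, 1.292]
contact_force: [-0.1, -0.3, -0.4]
grip_width: 45.6
tcp [ 549.6 -314.   128.3] jaw -0.766 w 45.6 q6 0.13 t 26.6 F [-0.1 -0.3 -0.4]
turn 0.009 then shift cm [10.23  0.15  0.29]
shift cm first [10.23  0.14  0.29]
```

```bash
python3 -m handwheel '[[[0,0.15,0.29,0.009],[3,0,0,0],[3,0,0,0],[2.2,0,0,0],[1.3,0,0,0],[0.7,0,0,0],[0,0,0,0],[0,0,0,0]]]' 0.5 ; python3 -m handwheel '[[[0,0,0,0],[0,0,0,0],[0,0,0,0],[0,0,0,0],[0,0,0,0],[0,0,0,0],[0,0,0,0],[0,0,0,0]]]' 0
python3 -c "
from h import *
plan()"
```

```text
time: 27.25
tool_pos: [549.2, -318.0, 27.2]
tcp_rot: [1.694, 1.569, -0.651]
contact_force: [-0.1, 0.7, 0.4]
grip_width: 46.1
time: 27.92
tool_pos: [548.4, -318.4, 26.1]
tcp_rot: [1.521, 1.57, -0.825]
contact_force: [0.1, 0.4, 2.1]
grip_width: 11.9
tcp [ 548.4 -318.4   26.1] jaw -0.775 w 11.9 q6 0.13 t 27.9 F [0.1 0.4 2.1]
shift cm first [0. 0. 0.]
```

```bash
python3 -m handwheel '[[[-1.5,0,0,0],[-3,0,0,0],[-3,0,0,0],[-3,0,0,0],[-2,0,0,0],[0,0,0,0]]]' ; python3 -m handwheel '[[[0,0,0,0.124],[0,0,0,0.124],[0,0,0,0.124],[0,0,0,0.124],[0,0,0,0.124],[0,0,0,0.124],[0,0,0,0.124],[0,0,0,0.124]]]' ;python3 -m handwheel '[[[0,0,0,0],[0,0,0,0]]]' >/dev/null
python3 -c "
from h import *
plan(636.5,-17.9,None,-0.196-np.pi/2)
snap('w9',['knob_yellow'])"
```

```text
time: 28.42
tool_pos: [550.3, -319.7, 156.1]
tcp_rot: [1.698, 1.562, -0.648]
contact_force: [0.8, -0.9, 0.3]
grip_width: 11.9
time: 29.08
tool_pos: [547.8, -317.9, 149.4]
tcp_rot: [-0.422, 1.569, 2.517]
contact_force: [-0.5, -1.0, -0.8]
grip_width: 11.4
tcp [ 547.9 -318.   149.8] jaw -1.763 w 11.8 q6 1.12 t 29.2 F [ 0.2 -0.7  0.3]
turn 0.004 then shift cm [ 2.000e-02 -3.116e+01 -2.840e+00]
shift cm first [ 2.000e-02 -3.115e+01 -2.950e+00]
tcp [ 547.9 -318.   149.8] cam [ 619.5 -331.5  307.4]
knob_yellow [([256.5, 223.0], 0.57, array([ 496.5, -311. ]))]
```

View pics/w9.png

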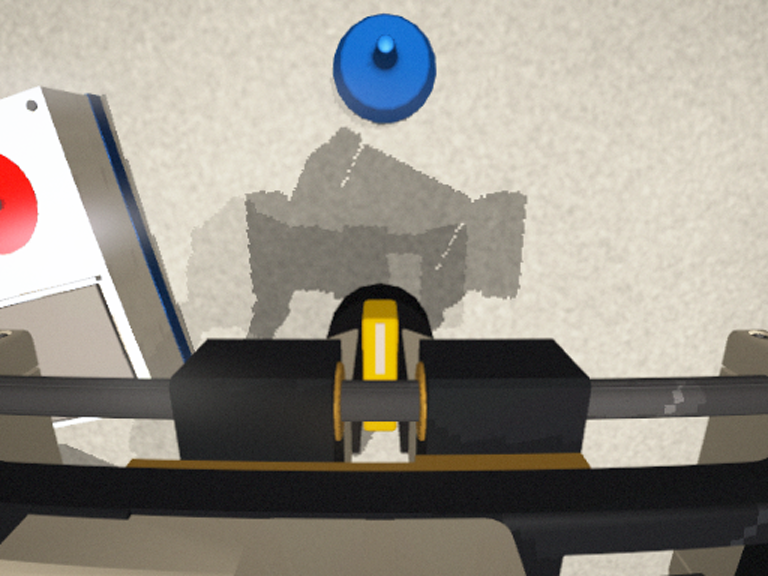

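```bash
python3 - <<'E'
from h import *
p,P,m=cloud('w9'); o,T=st(); t=np.array(o['tool_pos'])
k=seg(p,'yellow')&(np.hypot(P[...,0]-t[0],P[...,1]-t[1])<35)&(P[...,2]>100)
L=(P[k]-t)@T; top=L[:,0]<-16
print(np.percentile(L[:,0],[1,50,99]), 'z',L[top][:,2].min(),L[top][:,2].max(),'y',L[top][:,1].min(),L[top][:,1].max())
# skirt: dark pixels, knob skirt top
h=cv2.cvtColor(p,cv2.COLOR_RGB2HSV); k=(h[...,2]<45)&(np.hypot(P[...,0]-t[0],P[...,1]-t[1])<30)
L=(P[k]-t)@T; s=(L[:,0]>1)&(L[:,0]<7); print('skirt',s.sum(),L[s].min(0),L[s].max(0),np.median(L[s][:,0]))
E
```

```text
[-18.33406191 -17.07473083 -15.60142742] z -21.49543728236609 20.872455777076713 y -6.307071040344541 4.75670102798866
skirt 612 [  1.32749959 -20.47359251 -21.72797029] [ 6.99613612 18.81259606 -5.95398594] 4.921952523755599
```

```bash
python3 -m handwheel '[[[0,-3.1,-0.3,0.004],[0,-3.1,-0.3,0],[0,-3.1,-0.3,0],[0,-3.1,-0.3,0],[0,-3.1,-0.3,0],[0,-3.1,-0.3,0],[0,-3.1,-0.3,0],[0,-3.1,-0.3,0]]]' >/dev/null; python3 -m handwheel '[[[0,-3.1,-0.3,0],[0,-3.1,-0.2,0],[0,0,0,0],[0,0,0,0],[0,0,0,0]]]' 
python3 - <<'E'
from h import *
plan(637,-18.5,115,-0.196-np.pi/2)
snap('w10')
E
```

```text
time: 30.43
tool_pos: [638.1, -20.5, 150.6]
tcp_rot: [1.064, 1.57, -2.276]
contact_force: [-0.4, 0.4, -1.8]
grip_width: 11.7
tcp [638.1 -20.5 150.6] jaw -1.769 w 11.7 q6 1.62 t 30.4 F [-0.4  0.4 -1.8]
turn -0.002 then shift cm [ 3.56 -0.17  0.14]
shift cm first [ 3.56 -0.17  0.14]
tcp [638.1 -20.5 150.6] cam [709.4 -34.1 308.2]
```

View pics/w10.png

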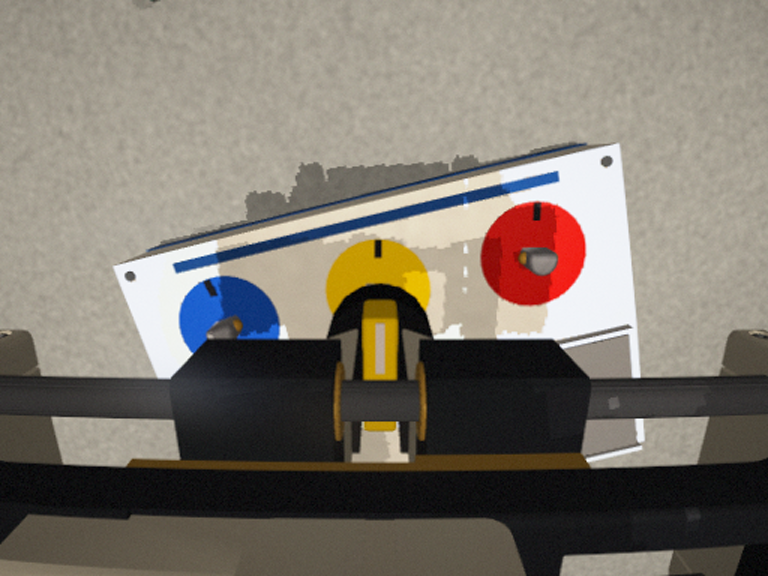

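```bash
python3 -m handwheel '[[[1,-0.17,0.14,0],[1.5,0,0,0],[1.2,0,0,0],[0.5,0,0,0],[0,0,0,0],[0,0,0,0],[0,0,0,0]]]'
python3 -c "
from h import *
plan(637,-18.5,87,-0.196-np.pi/2)"
```

```text
time: 31.07
tool_pos: [637.6, -18.7, 109.6]
tcp_rot: [3.134, 1.569, -0.209]
contact_force: [-0.1, -0.1, 0.3]
grip_width: 11.6
tcp [637.6 -18.7 109.6] jaw -1.771 w 11.6 q6 1.62 t 31.1 F [-0.1 -0.1  0.3]
turn -0.005 then shift cm [ 2.26 -0.01  0.07]
shift cm first [ 2.26 -0.01  0.07]
```

```bash
python3 -m handwheel '[[[0.2,0,0.04,0],[0.2,0,0,0],[0.2,0,0,0],[0.2,0,0,0],[0,0,0,0]]]'; python3 -m handwheel '[[[0.2,0,0,0],[0.2,0,0,0],[0,0,0,0]]]'
python3 -c "
from h import *
plan(637,-18.5,87,-0.196-np.pi/2); print(bot.get_obs()['moment'])"
```

```text
time: 31.48
tool_pos: [636.6, -18.1, 100.4]
tcp_rot: [0.202, 1.57, -3.139]
contact_force: [0.4, 0.7, -0.6]
grip_width: 11.5
time: 31.73
tool_pos: [636.6, -18.1, 96.4]
tcp_rot: [0.17, 1.57, 3.111]
contact_force: [-0.4, 1.0, -0.6]
grip_width: 11.7
tcp [636.6 -18.1  96.4] jaw -1.771 w 11.7 q6 1.62 t 31.7 F [-0.4  1.  -0.6]
turn -0.004 then shift cm [ 0.94  0.03 -0.05]
shift cm first [ 0.94  0.03 -0.05]
[0.03587645 0.0391159  0.01742031]
```

```bash
python3 -m handwheel '[[[0.2,0,0,0],[0.2,0,0,0],[0.2,0,0,0],[0,0,0,0]]]'; python3 -m handwheel '[[[0.2,0,0,0],[0.2,0,0,0],[0.1,0,0,0],[0,0,0,0]]]'
python3 -c "
from h import *
plan(637,-18.5,87,-0.196-np.pi/2); print(bot.get_obs()['moment'])"
```

```text
time: 32.07
tool_pos: [637.1, -18.0, 90.6]
tcp_rot: [-2.592, 1.57, 0.349]
contact_force: [1.9, -0.7, -2.1]
grip_width: 11.7
time: 32.4
tool_pos: [636.7, -18.1, 86.1]
tcp_rot: [0.457, 1.571, -2.884]
contact_force: [-0.3, -0.4, 2.8]
grip_width: 11.5
tcp [636.7 -18.1  86.1] jaw -1.771 w 11.5 q6 1.62 t 32.4 F [-0.3 -0.4  2.8]
turn -0.004 then shift cm [-0.09  0.03 -0.04]
shift cm first [-0.09  0.03 -0.04]
[0.13247061 0.20188662 0.03345905]
```

```bash
python3 -m handwheel '[[[0.1,0,0,0],[0.1,0,0,0],[0,0,0,0]]]'; python3 -m handwheel '[[[0.1,0,0,0],[0,0,0,0]]]'
python3 -m handwheel '[[[-0.2,0,0,0],[0,0,0,0],[0,0,0,0],[0,0,0,0],[0,0,0,0],[-1,0,0,0],[-3,0,0,0],[-3,0,0,0]]]' 0.5;python3 -m handwheel '[[[-3,0,0,0],[-3,0,0,0],[0,0,3,0],[0,0,3,0],[0,0,0,0],[0,0,0,0]]]' 0.5
python3 - <<'E'
from h import *
plan()
snap('w11')
p,P,m=cloud('w11')
rect(P,seg(p,'yellow'),(637.5,-18),40,95,115)
E
```

```text
time: 32.65
tool_pos: [636.8, -18.1, 86.1]
tcp_rot: [2.998, 1.57, -0.343]
contact_force: [-5.1, 0.6, 14.3]
grip_width: 12.0
time: 32.82
tool_pos: [636.8, -18.1, 86.0]
tcp_rot: [3.035, 1.569, -0.307]
contact_force: [-8.9, 1.5, 20.0]
grip_width: 11.7
time: 33.48
tool_pos: [635.9, -18.1, 154.6]
tcp_rot: [0.075, 1.567, 3.016]
contact_force: [0.7, 0.2, 0.2]
grip_width: 45.9
time: 33.98
tool_pos: [577.0, -5.9, 215.9]
tcp_rot: [2.908, 1.57, -0.434]
contact_force: [0.3, 1.4, 0.4]
grip_width: 45.9
tcp [577.   -5.9 215.9] jaw -1.771 w 45.9 q6 1.63 t 34.0 F [0.3 1.4 0.4]
shift cm first [0. 0. 0.]
tcp [577.   -5.9 215.9] cam [648.2 -19.7 373.5]
n 520 c [637.3 -16.8] size [11.6 43.2] yaw -0.195 z [102.3 103.6 104.9]
```

View pics/w11.png

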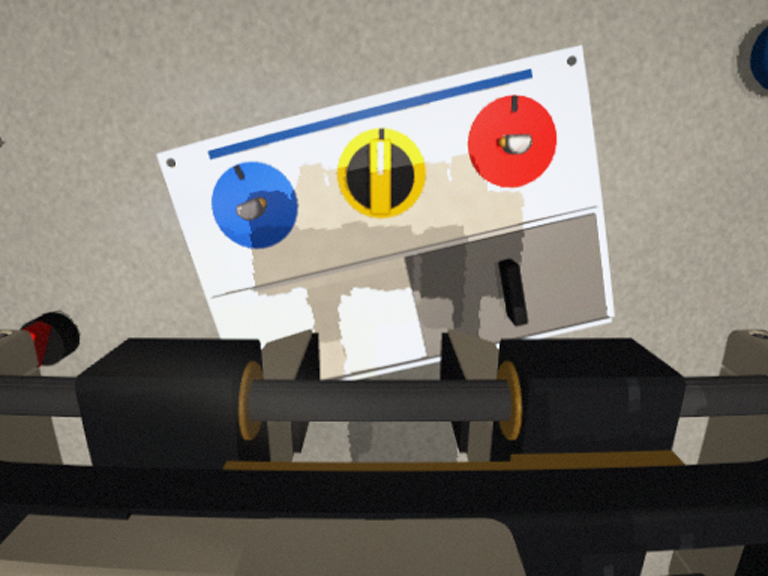

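```bash
python3 -m handwheel '[[[0,-2.9,0.2,0],[0,-2.9,0.2,0],[0,-2.9,0.2,0],[0,-2.9,0.2,0],[0,-2.9,0.2,0],[0,-2.9,0.2,0],[0,-2.9,0.2,0],[0,-2.9,0.2,0]]]' >/dev/null; python3 -m handwheel '[[[0.5,-2.5,1,0],[0.5,-2,1.5,0],[0,0,0,0.112],[0,0,0,0.112],[0,0,0,0.112],[0,0,0,0.112],[0,0,0,0],[0,0,0,0]]]'
python3 - <<'E'
from h import *
plan()
snap('w12',['knob_red'])
p,P,m=cloud('w12')
rect(P,seg(p,'red'),(558,301),60,36,60)
plan(558,301,120,-.652-np.pi/2)
E
```

```text
time: 35.37
tool_pos: [593.8, 273.5, 204.6]
tcp_rot: [-2.504, 1.57, -0.007]
contact_force: [0.7, 1.0, -0.4]
grip_width: 46.1
tcp [593.8 273.5 204.6] jaw -2.216 w 46.1 q6 2.53 t 35.4 F [ 0.7  1.  -0.4]
shift cm first [0. 0. 0.]
tcp [593.8 273.5 204.6] cam [651.9 230.6 362.3]
knob_red [([254.0, 198.0], 0.78, array([561.2, 297.4]))]
n 346 c [558.3 301.2] size [11.4 43.4] yaw -0.643 z [42.  43.6 45. ]
tcp [593.4 273.4 204.7] jaw -2.216 w 46.2 q6 2.53 t 35.5 F [-0.7 -0.4  0. ]
turn 0.007 then shift cm [ 8.47 -0.04  4.49]
shift cm first [ 8.47 -0.07  4.49]
```

View pics/w12.png

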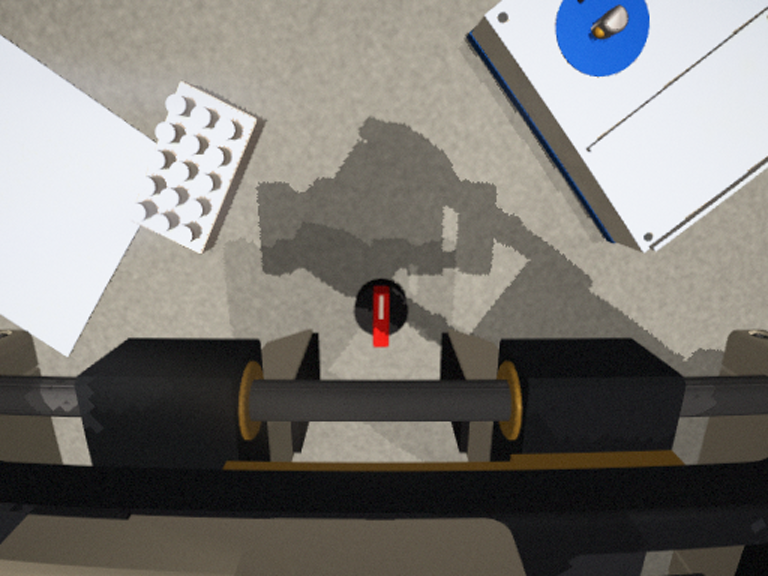

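```bash
python3 -m handwheel '[[[2,0,2.25,0.003],[2,0,2.25,0],[3,0,0,0],[3,0,0,0],[0,0,0,0],[0,0,0,0],[0,0,0,0]]]' 0.5
python3 -c "
from h import *
plan(558.2,301,26,-.648-np.pi/2)"
```

```text
time: 36.05
tool_pos: [558.4, 300.8, 106.5]
tcp_rot: [-2.169, 1.568, 0.322]
contact_force: [-0.4, 0.7, 0.4]
grip_width: 45.8
tcp [558.4 300.8 106.5] jaw -2.221 w 45.8 q6 2.59 t 36.0 F [-0.4  0.7  0.4]
turn -0.003 then shift cm [8.05 0.01 0.03]
shift cm first [8.05 0.01 0.03]
```

```bash
python3 -m handwheel '[[[2.5,0,0,0],[2.5,0,0,0],[1.7,0,0,0],[0.9,0,0,0],[0.4,0,0,0],[0,0,0,0],[0,0,0,0]]]' 0.5 ; python3 -m handwheel '[[[0,0,0,0],[0,0,0,0],[0,0,0,0],[0,0,0,0],[0,0,0,0],[0,0,0,0],[0,0,0,0],[0,0,0,0]]]' 0
python3 -c "
from h import *
plan()"
python3 -m handwheel '[[[-1.5,0,0,0],[-3,0,0,0],[-3,0,0,0],[-3,0,0,0],[-2,0,0,0],[0,0,0,0]]]' ; python3 -m handwheel '[[[0,0,0,-0.116],[0,0,0,-0.116],[0,0,0,-0.116],[0,0,0,-0.116],[0,0,0,0],[0,0,0,0],[0,0,0,0]]]'
python3 - <<'E'
from h import *
plan(641.1,-108.1,None,-0.185-np.pi/2)
snap('w13')
p,P,m=cloud('w13'); o,T=st(); t=np.array(o['tool_pos'])
k=seg(p,'red')&(np.hypot(P[...,0]-t[0],P[...,1]-t[1])<35)&(P[...,2]>100)
L=(P[k]-t)@T; top=L[:,0]<-16
print(np.percentile(L[:,0],[1,50,99]), 'z',L[top][:,2].min(),L[top][:,2].max(),'y',L[top][:,1].min(),L[top][:,1].max())
E
```

```text
time: 36.63
tool_pos: [558.3, 300.9, 26.5]
tcp_rot: [-2.154, 1.568, 0.337]
contact_force: [0.2, 0.9, 0.0]
grip_width: 45.8
time: 37.3
tool_pos: [557.1, 300.6, 25.0]
tcp_rot: [2.882, 1.571, -0.911]
contact_force: [-0.0, -0.1, 1.0]
grip_width: 11.5
tcp [557.1 300.6  25. ] jaw -2.222 w 11.5 q6 2.6 t 37.3 F [-0.  -0.1  1. ]
shift cm first [0. 0. 0.]
time: 37.8
tool_pos: [559.4, 301.6, 155.2]
tcp_rot: [-2.128, 1.562, 0.363]
contact_force: [-0.1, 0.8, 0.7]
grip_width: 11.5
time: 38.38
tool_pos: [556.9, 300.5, 149.2]
tcp_rot: [0.666, 1.57, -2.666]
contact_force: [0.2, -1.0, -0.0]
grip_width: 11.7
tcp [556.9 300.5 149.2] jaw -1.761 w 11.7 q6 2.14 t 38.4 F [ 0.2 -1.  -0. ]
turn -0.006 then shift cm [ 1.000e-02  3.861e+01 -1.580e+01]
shift cm first [ 1.000e-02  3.852e+01 -1.601e+01]
tcp [556.9 300.5 149.2] cam [628.4 287.4 306.7]
[-78.24702772 -18.17420094   1.44559329] z -31.655111320128224 20.01939691316199 y -6.668905348712831 4.9963196960369505
```

View pics/w13.png

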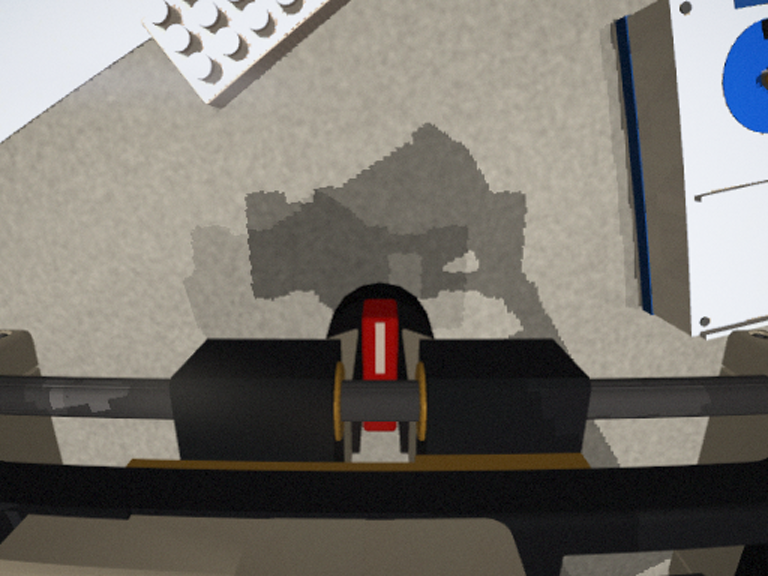

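```bash
python3 -m handwheel '[[[-0.1,2.97,-1.21,-0.006],[-0.1,2.97,-1.21,0],[0,2.97,-1.21,0],[0,2.97,-1.21,0],[0,2.97,-1.21,0],[0,2.97,-1.21,0],[0,2.97,-1.21,0],[0,2.97,-1.21,0]]]' >/dev/null; python3 -m handwheel '[[[0,2.97,-1.21,0],[0,2.97,-1.21,0],[0,2.97,-1.21,0],[0,2.97,-1.21,0],[0,2.97,-1.21,0],[0,0,0,0],[0,0,0,0],[0,0,0,0]]]' 
python3 - <<'E'
from h import *
plan(640.4,-108.2,110,-0.185-np.pi/2)
snap('w14')
E
```

```text
time: 39.77
tool_pos: [641.8, -107.2, 151.5]
tcp_rot: [-0.531, 1.57, 2.427]
contact_force: [-0.1, -0.4, -1.1]
grip_width: 11.4
tcp [ 641.8 -107.2  151.5] jaw -1.753 w 11.4 q6 1.47 t 39.8 F [-0.1 -0.4 -1.1]
turn 0.002 then shift cm [4.15 0.13 0.11]
shift cm first [4.15 0.13 0.11]
tcp [ 641.8 -107.2  151.5] cam [ 713.3 -119.9  309.1]
```

View pics/w14.png

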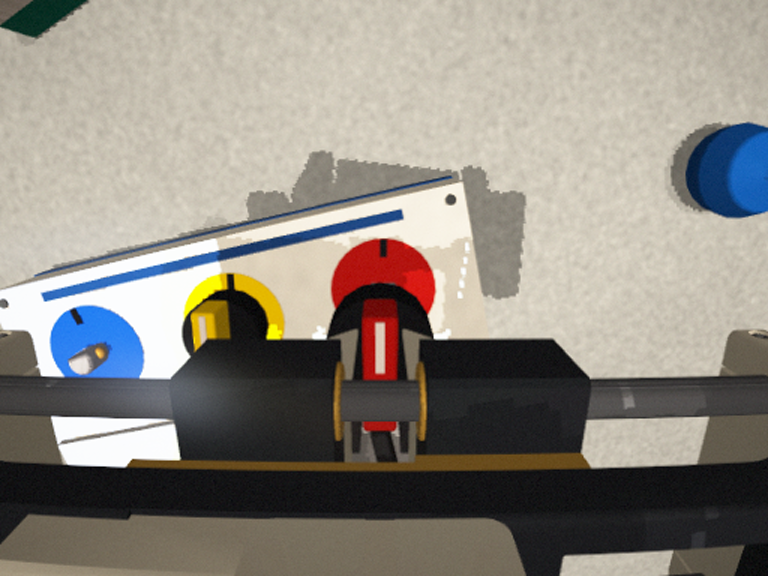

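```bash
python3 -m handwheel '[[[1,0.13,0.11,0.002],[1.5,0,0,0],[1.2,0,0,0],[0.5,0,0,0],[0,0,0,0],[0,0,0,0],[0,0,0,0]]]'
python3 -c "
from h import *
plan(640.4,-108.2,86,-0.185-np.pi/2)"
python3 -m handwheel '[[[0.2,0,0,0],[0.2,0,0,0],[0.2,0,0,0],[0.2,0,0,0],[0,0,0,0]]]'; python3 -m handwheel '[[[0.2,0,0,0],[0.2,0,0,0],[0,0,0,0]]]'
```

```text
time: 40.4
tool_pos: [641.2, -108.4, 110.7]
tcp_rot: [2.979, 1.569, -0.346]
contact_force: [0.1, -0.3, -0.4]
grip_width: 11.8
tcp [ 641.2 -108.4  110.7] jaw -1.754 w 11.8 q6 1.47 t 40.4 F [ 0.1 -0.3 -0.4]
turn 0.002 then shift cm [ 2.47 -0.01  0.09]
shift cm first [ 2.47 -0.01  0.09]
time: 40.82
tool_pos: [640.5, -108.6, 101.4]
tcp_rot: [-0.006, 1.57, 2.953]
contact_force: [-0.0, 0.1, -0.2]
grip_width: 11.7
time: 41.07
tool_pos: [640.5, -108.6, 97.3]
tcp_rot: [0.019, 1.57, 2.978]
contact_force: [-0.1, 0.3, -0.8]
grip_width: 11.8
```

Knob engaged without resistance; press home.

```bash
python3 -m handwheel '[[[0.2,0,0,0],[0.2,0,0,0],[0.2,0,0,0],[0,0,0,0]]]'; python3 -m handwheel '[[[0.2,0,0,0],[0.2,0,0,0],[0.1,0,0,0],[0,0,0,0]]]'; python3 -m handwheel '[[[0.1,0,0,0],[0.1,0,0,0],[0.1,0,0,0],[0,0,0,0]]]'
```

```text
time: 41.4
tool_pos: [641.0, -108.9, 92.1]
tcp_rot: [2.849, 1.57, -0.476]
contact_force: [1.5, -0.3, 2.8]
grip_width: 11.9
time: 41.73
tool_pos: [640.3, -108.6, 85.9]
tcp_rot: [-0.015, 1.569, 2.944]
contact_force: [0.3, -0.0, -3.5]
grip_width: 11.6
time: 42.07
tool_pos: [640.6, -108.6, 84.9]
tcp_rot: [2.397, 1.571, -0.928]
contact_force: [-3.9, 1.0, 6.0]
grip_width: 11.9
```

```bash
python3 -m handwheel '[[[0.1,0,0,0],[0.1,0,0,0],[0,0,0,0]]]'
python3 -m handwheel '[[[-0.4,0,0,0],[0,0,0,0],[0,0,0,0],[0,0,0,0],[0,0,0,0],[-1,0,0,0],[-3,0,0,0],[-3,0,0,0]]]' 0.5;python3 -m handwheel '[[[-3,0,0,0],[-3,0,0,0],[0,-1.5,3,0],[0,-1.5,3,0],[0,0,0,0],[0,0,0,0],[0,0,0,0]]]' 0.5
python3 - <<'E'
from h import *
plan()
snap('w15',['knob_blue','knob_red','knob_yellow'])
p,P,m=cloud('w15')
rect(P,seg(p,'yellow'),(637.5,-18),40,95,115)
rect(P,seg(p,'red'),(641,-108),40,95,115)
s=(np.hypot(P[...,0]-542,P[...,1]+93)<40)&(P[...,2]>82)&(P[...,2]<90); print(cv2.minAreaRect(P[s][:,:2].astype(np.float32)))
t,d=bot.capture('top'); cv2.imwrite('pics/top1.png',t[:,:,::-1])
for l in ['knob_blue','knob_yellow','knob_red','cell1']: print(l,[(np.round(r["point"]).tolist(),round(r["conf"],2)) for r in bot.spot_point("top",l)])
s,d=bot.capture('scene'); cv2.imwrite('pics/scene1.png',s[:,:,::-1])
E
```

```text
time: 42.32
tool_pos: [640.6, -108.7, 84.9]
tcp_rot: [2.783, 1.57, -0.542]
contact_force: [-8.5, 1.5, 16.7]
grip_width: 11.5
time: 42.98
tool_pos: [639.8, -108.4, 155.6]
tcp_rot: [-0.099, 1.567, 2.859]
contact_force: [0.9, 0.7, -0.7]
grip_width: 46.0
time: 43.57
tool_pos: [587.8, -68.4, 216.7]
tcp_rot: [2.939, 1.569, -0.386]
contact_force: [0.0, -0.3, -0.4]
grip_width: 45.7
tcp [587.8 -68.4 216.7] jaw -1.754 w 45.7 q6 1.51 t 43.6 F [ 0.  -0.3 -0.4]
shift cm first [0. 0. 0.]
tcp [587.8 -68.4 216.7] cam [659.  -80.9 374.5]
knob_blue []
knob_red [([279.9, 117.2], 0.78, array([ 639.8, -110.4]))]
knob_yellow [([195.9, 139.7], 0.79, array([632. ,  -4.2]))]
n 330 c [637.8 -17.4] size [11.3 42. ] yaw -0.197 z [102.5 103.6 104.7]
n 626 c [ 641.7 -107.8] size [12.3 42.5] yaw -0.187 z [100.9 103.5 104.7]
((542.9039306640625, -91.42023468017578), (43.80659103393555, 10.000362396240234), 2.170194625854492)
knob_blue []
knob_yellow []
knob_red []
cell1 []
```

View pics/w15.png

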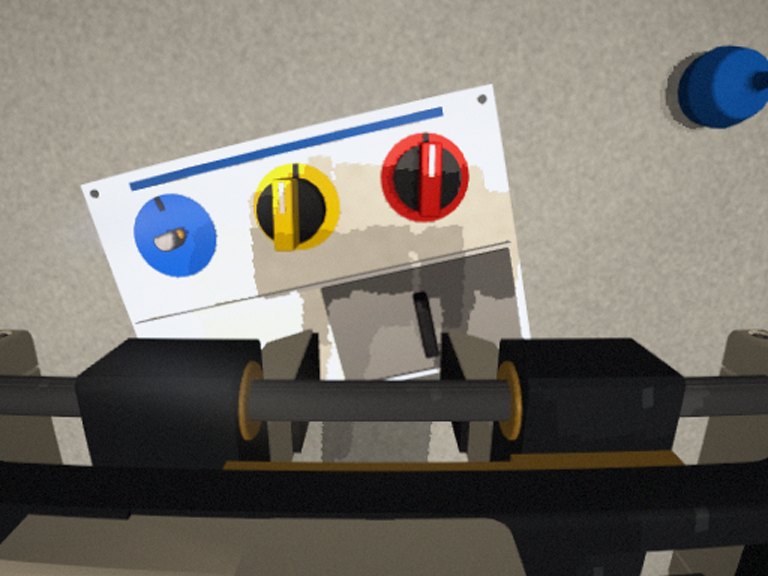

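View pics/top1.png

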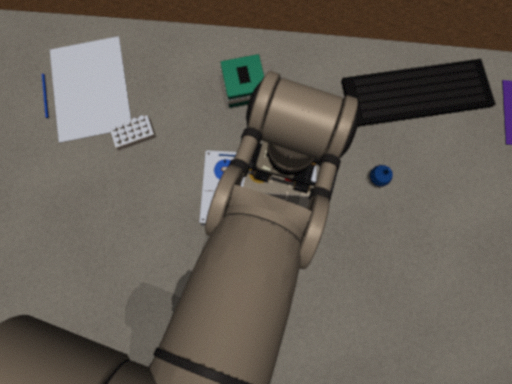

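View pics/scene1.png

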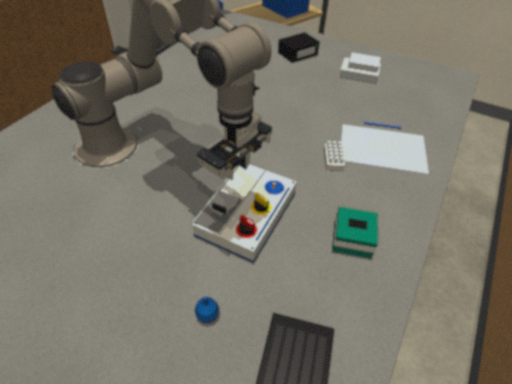

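```bash
python3 -m handwheel '[[[0,0,0,-0.109],[0,0,0,-0.109],[0,0,0,0],[0,0,0,0]]]' 0.5 >/dev/null
python3 - <<'E'
from h import *
plan(542.7,-92.5,72,-1.536)
snap('w16'); p,P,m=cloud('w16')
s=(np.hypot(P[...,0]-542,P[...,1]+93)<40)&(P[...,2]>82)&(P[...,2]<90); print(cv2.minAreaRect(P[s][:,:2].astype(np.float32)))
E
```

```text
tcp [587.2 -68.2 215.8] jaw -1.539 w 46.1 q6 1.29 t 44.4 F [ 0.6  0.8 -0.6]
turn -0.003 then shift cm [14.38  2.27  4.53]
shift cm first [14.38  2.28  4.53]
tcp [587.2 -68.2 215.8] cam [659.9 -65.4 373.5]
((542.645263671875, -91.10638427734375), (43.53571701049805, 9.445794105529785), 3.1118216514587402)
```

View pics/w16.png

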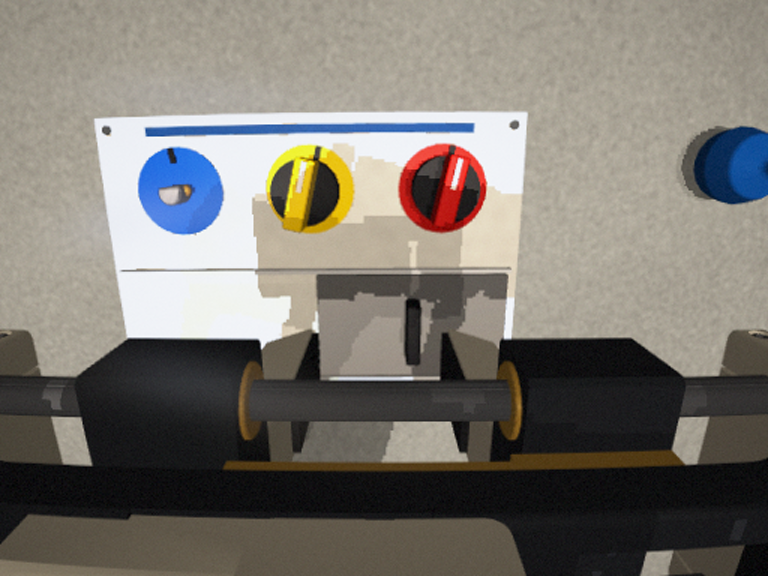

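```bash
python3 -m handwheel '[[[0,1.14,2.26,-0.003],[0,1.14,2.26,0],[3,0,0,0],[3,0,0,0],[3,0,0,0],[2.5,0,0,0],[1.9,0,0,0],[1,0,0,0]]]' >/dev/null; python3 -m handwheel '[[[0,0,0,0],[0,0,0,0],[0,0,0,0]]]' 
python3 -m handwheel '[[[0,0,0,0],[0,0,0,0],[0,0,0,0],[0,0,0,0],[0,0,0,0],[0,0,0,0],[0,0,0,0],[0,0,0,0]]]' 0
python3 -m handwheel '[[[0,0.1,0,0],[0,0.1,0,0],[0,0,0,0],[0,0,0,0]]]';python3 -m handwheel '[[[0,0.1,0,0],[0,0.1,0,0],[0,0,0,0],[0,0,0,0]]]'
```

```text
time: 45.37
tool_pos: [543.9, -92.9, 73.2]
tcp_rot: [2.763, 1.568, -0.341]
contact_force: [-0.4, 0.2, -0.0]
grip_width: 46.0
time: 46.03
tool_pos: [542.9, -92.7, 72.0]
tcp_rot: [2.572, 1.571, -0.532]
contact_force: [0.1, 0.9, 1.9]
grip_width: 9.9
time: 46.37
tool_pos: [542.9, -92.8, 72.0]
tcp_rot: [-1.543, 1.568, 1.636]
contact_force: [0.6, 8.5, 2.7]
grip_width: 9.4
time: 46.7
tool_pos: [542.9, -92.8, 72.0]
tcp_rot: [-1.512, 1.565, 1.668]
contact_force: [1.6, 17.2, 5.0]
grip_width: 9.7
```

```bash
python3 -m handwheel '[[[0,-0.2,0,0],[0,0,0,0],[0,0,0,0]]]'; python3 -m handwheel '[[[0,0,0,0],[0,0,0,0],[0,0,0,0],[0,0,0,0],[-1,0,0,0],[-3,0,0,0],[-3,0,0,0],[-3,0,0,0]]]' 0.5;python3 -m handwheel '[[[-3,0,0,0],[-2,-1,-2,0],[0,-1,-2,0],[0,0,0,0],[0,0,0,0],[0,0,0,0],[0,0,0,0]]]' 
python3 - <<'E'
from h import *
snap('w17'); p,P,m=cloud('w17')
s=(np.hypot(P[...,0]-542,P[...,1]+93)<40)&(P[...,2]>82)&(P[...,2]<90); print(cv2.minAreaRect(P[s][:,:2].astype(np.float32)))
rect(P,seg(p,'yellow'),(637.5,-18),40,95,115)
rect(P,seg(p,'red'),(641,-108),40,95,115)
# cover edge: plane 65
ex=np.array([.9994,.035]);ey=np.array([-.035,.9994]);o=np.array([542.7,-94]);a=(P[...,:2]-o)@ex;b=(P[...,:2]-o)@ey
for aa in (10,20): 
  s=(abs(a-aa)<3)&(abs(P[...,2]-65)<2); print('cover y range',b[s].min(),b[s].max())
plan()
E
```

```text
time: 46.95
tool_pos: [542.9, -92.7, 72.0]
tcp_rot: [-1.532, 1.568, 1.647]
contact_force: [-0.1, 8.8, 3.7]
grip_width: 9.5
time: 47.62
tool_pos: [542.7, -94.8, 173.6]
tcp_rot: [0.208, 1.57, -2.896]
contact_force: [0.2, 0.4, -0.2]
grip_width: 45.5
time: 48.2
tool_pos: [581.2, -73.5, 221.5]
tcp_rot: [-0.067, 1.569, 3.112]
contact_force: [0.9, -0.1, -0.1]
grip_width: 45.7
tcp [581.2 -73.5 221.5] cam [654.1 -70.2 379. ]
((542.85400390625, -91.47449493408203), (43.056888580322266, 9.61703872680664), 2.852818489074707)
n 458 c [638.8 -17.6] size [11.9 40.4] yaw -0.214 z [102.4 103.6 104.8]
n 618 c [ 641.8 -107.8] size [12.4 43.5] yaw -0.183 z [ 99.8 103.5 104.7]
cover y range -64.85330552208185 69.23013469915061
cover y range -65.21849974365973 68.74947603784233
tcp [581.3 -73.5 221.5] jaw -1.534 w 46.2 q6 1.28 t 48.2 F [ 0.2 -0.1  0. ]
shift cm first [0. 0. 0.]
```

View pics/w17.png

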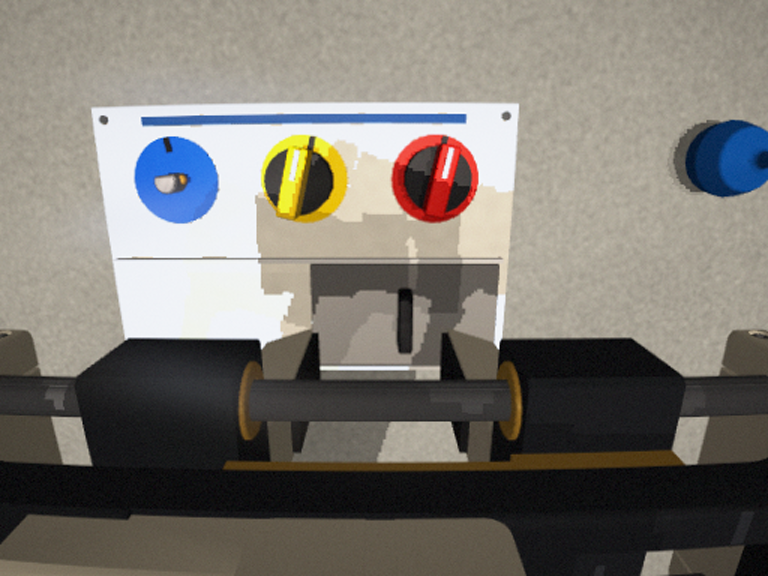

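```bash
python3 -c "
from plant import bot
print(bot.close_job())"
```

```text
the job is handed in; nothing more can be done
None
```

The stage controller is back together and the job is handed in. It took about 48 s on the robot's clock.

- **Batteries:** I slid the cover open and laid both orange blocks flat in the compartment. Both lay flat in the last picture before I closed the cover.
- **Cover:** I slid it shut until it met its stop. The camera at first placed the ridge 1–2 mm off, so I pushed it again. It met the same stop at about 17 N. The cover's measured span (-65 to +69 mm along y) is centred on the compartment.
- **Knobs:** The yellow and red knobs were the only ones on the bench; neither the pictures nor the networks showed a blue one. Each snapped down and then took a 17–20 N push without moving further. The bar tops measured 103.5–103.6 mm, which puts the undersides on the console's top at 60 mm.
- **Knob angles:** Red is at -0.183 rad against its shaft's -0.185. Yellow read -0.195 and -0.197 against -0.196 earlier; only the last view gave -0.214, where the bar showed about 2 mm short.
- **Bystanders:** I did not touch the vial rack or the blower. They look unmoved in the later pictures, but I did not measure them again at the end.

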